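# Put the weight cases away and log it with the scanner

### The job

Stocktake of the balance weights: squeeze the trigger of the clamped hand scanner all the way and let it go to open the record, then pull the cabinet's drawer well out, move the white spot plate that was left in it to lie flat on the dark mat, and lay every wooden weight case from the mat in the drawer, side by side, none on top of another. Push the drawer fully home, and only then squeeze the trigger all the way and let it go once more to close the record. Leave the bowl, the crucible and the little pot standing where they are on the mat.

Things in the scene. Friction and masses are not known exactly. Their poses are not given: they have to be found in the camera images.
- cabinet_drawer0 (a joint): the one drawer of the low grey bench cabinet (cabinet 260 deep, 360 wide, 100 mm high, fixed; front white). Value in m: 0 shut, up to 0.181 fully out; it slides straight out of the cabinet along -x of point drawer_in (towards the robot), light friction (a few N), no latch, stays where it is left. It starts 100 to 140 mm out.
- cabinet_drawer0_handle (a point): middle of the drawer's straight bar handle (round steel bar 11 mm thick, 120 mm long along y), 62 mm above the table and 38 mm below the cabinet's top; it stands 35 mm out from the drawer's front panel, so there is a 30 mm clear gap behind the bar; the panel is 15 mm thick, its top edge 88 mm above the table. Axes as drawer_in.
- drawer_in (a point): centre of the drawer's inner floor, 22 mm above the table, moves with the drawer; x points from the front panel into the cabinet, y along the width, z up. Inner room 215 (x) by 318 (y) mm, side walls 56 mm above the inner floor. The front panel's inner side is at x = -108 mm; when the drawer is out by d, its part from x = -108 to about d - 114 mm is open to the sky.
- trigger (a joint): the white trigger of the hand scanner: 0 free, 0.32 rad squeezed to its stop; sprung, needs about 3 to 7 N at its middle and springs back by itself.
- trigger_pad (a point): middle of the trigger lever (65 long, 10 thick, 26 mm high), 110 mm above the table; moves with the trigger. The lever is hinged at its +x end, 47 mm from this point, about a vertical axis.
- scanner_grip (a point): middle of the hand scanner's black pistol grip, level with the trigger, 110 mm above the table. The grip is a fixed bar 118 long (x), 28 thick (y), 36 mm high; x points to the scanner's head, y to the trigger's side. From the grip's plain back (y = -14 mm) to the trigger's outer face is 54 mm with the trigger free, about 39 mm squeezed.
- scanner: the grey hand scanner clamped on its side in a fixed stand; origin on the table, 22 mm from scanner_grip along +x, same axes. Its head begins 52 mm from scanner_grip along +x, is 112 mm wide (y), top 136 mm above the table. Grip and trigger are free above, at both sides and 80 mm below; the head and stand are not.
- case1_center (a point): centre of a wooden weight case with a small brass plate: a closed box 100 long (x), 44 wide (y), 40 mm high, about 0.25 kg, lying on the dark mat at the start. Two to four cases are there; an absent one has no pose.
- case2_center (a point): centre of a wooden weight case with a small brass plate: a closed box 100 long (x), 44 wide (y), 40 mm high, about 0.25 kg, lying on the dark mat at the start. Two to four cases are there; an absent one has no pose.
- case3_center (a point): centre of a wooden weight case with a small brass plate: a closed box 100 long (x), 44 wide (y), 40 mm high, about 0.25 kg, lying on the dark mat at the start. Two to four cases are there; an absent one has no pose.
- case4_center (a point): centre of a wooden weight case with a small brass plate: a closed box 100 long (x), 44 wide (y), 40 mm high, about 0.25 kg, lying on the dark mat at the start. Two to four cases are there; an absent one has no pose.
- mat: thin dark rubber bench mat, 300 x 300 x 3 mm, fixed; origin at its centre on the table. The weight cases lie on it, with a strip of three small vessels along its y axis; the middles of its four quarters (about 75 mm from the centre along x and y) hold the cases, a quarter without a case is free.
- spotplate_center (a point): centre of the white porcelain spot plate: a flat block 76 long (x), 52 wide (y), 24 mm high, about 0.2 kg, with six shallow round wells on top; at the start it lies in the front of the open drawer, its length roughly along the drawer's slide.
- dish: small white porcelain bowl, 54 mm across, 30 mm high, on the middle of the mat; bystander, leave it. Origin at the centre of its underside.
- crucible: white porcelain crucible, 38 mm across, 34 mm high, on the mat near its +y edge; bystander, leave it. Origin at the centre of its underside.
- pot: little amber pot with a black lid, 38 mm across, 42 mm high, on the mat near its -y edge; bystander, leave it. Origin at the centre of its underside.
There are look-alikes about, which are no part of the job. What is shaped like the part that bears case1_center but turquoise is not meant.

How it is judged (in metres and radians):
On the way, in this order (a step that is already met when the one before it is completed fails the run):
1. the trigger is squeezed fully (value of joint trigger above 0.25 rad), for 0.1 s.
2. the trigger is let go (value of joint trigger below 0.06 rad), for 0.1 s.
3. every weight case lies in the drawer, none on top of another, and the spot plate lies on the mat (x of case1_center in the frame of drawer_in between -0.11 and 0.11 m and y of case1_center in the frame of drawer_in between -0.16 and 0.16 m and z of case1_center in the frame of drawer_in between 0 and 0.035 m and x of case2_center in the frame of drawer_in between -0.11 and 0.11 m and y of case2_center in the frame of drawer_in between -0.16 and 0.16 m and z of case2_center in the frame of drawer_in between 0 and 0.035 m and x of case3_center in the frame of drawer_in between -0.11 and 0.11 m and y of case3_center in the frame of drawer_in between -0.16 and 0.16 m and z of case3_center in the frame of drawer_in between 0 and 0.035 m and x of case4_center in the frame of drawer_in between -0.11 and 0.11 m and y of case4_center in the frame of drawer_in between -0.16 and 0.16 m and z of case4_center in the frame of drawer_in between 0 and 0.035 m and x of spotplate_center in the frame of mat between -0.14 and 0.14 m and y of spotplate_center in the frame of mat between -0.14 and 0.14 m and z of spotplate_center in the frame of mat below 0.024 m and angle between spotplate_center's own z axis and vertical below 0.2 rad), for 0.2 s.
4. the drawer is shut with the cases in it (value of joint cabinet_drawer0 below 0.008 m and x of case1_center in the frame of drawer_in between -0.11 and 0.11 m and y of case1_center in the frame of drawer_in between -0.16 and 0.16 m and z of case1_center in the frame of drawer_in between 0 and 0.035 m and x of case2_center in the frame of drawer_in between -0.11 and 0.11 m and y of case2_center in the frame of drawer_in between -0.16 and 0.16 m and z of case2_center in the frame of drawer_in between 0 and 0.035 m and x of case3_center in the frame of drawer_in between -0.11 and 0.11 m and y of case3_center in the frame of drawer_in between -0.16 and 0.16 m and z of case3_center in the frame of drawer_in between 0 and 0.035 m and x of case4_center in the frame of drawer_in between -0.11 and 0.11 m and y of case4_center in the frame of drawer_in between -0.16 and 0.16 m and z of case4_center in the frame of drawer_in between 0 and 0.035 m), for 0.2 s.
5. the trigger is squeezed fully again (value of joint trigger above 0.25 rad and value of joint cabinet_drawer0 below 0.012 m), for 0.1 s.
6. the trigger is let go again (value of joint trigger below 0.06 rad), for 0.1 s.
At the end, for the whole second after the job is handed in: Drawer shut to within 8 mm with every case present at rest on its floor (centre less than 35 mm above it), the spot plate lying flat at rest on the mat (centre at least 10 mm inside its edge), the trigger free (below 0.06 rad) (all of step 4 and value of joint trigger below 0.06 rad and x of spotplate_center in the frame of mat between -0.14 and 0.14 m and y of spotplate_center in the frame of mat between -0.14 and 0.14 m and z of spotplate_center in the frame of mat below 0.024 m and angle between spotplate_center's own z axis and vertical below 0.2 rad and linear speed of each of case1, case2, case3, case4, spotplate below 0.03 m/s); the robot touches nothing.
It fails at once if the bowl, the crucible or the pot is knocked over or pushed more than 8 cm away (angle between any of dish, crucible, pot's own z axis and vertical above 0.8 rad or distance of any of dish, crucible, pot from where it was at the start of the episode above 0.08 m).
Of case1, case2, case3, case4 only 2 to 4 are there at a start; the rules pass over those that are not, and their reading is None.
At some moment in a run one of case1, case2, case3, case4 may be knocked a few centimetres aside while the robot is not near it.
Once in a run the grip may slacken for a moment while it holds something.
It also fails if it takes over 210 s, if anything falls off the work surface, if the arm or the gripper's body presses on something with over 40 N, if the wrist force passes 120 N, or if a joint passes its speed limit or range.

### The arm

A 6-joint arm with a two-finger parallel gripper is mounted at the origin on the work surface. World frame = base frame: x ahead of the robot, y to its left, z up, the work surface at z = 0. Lengths are in mm, angles in rad, forces in N, time in s.
With the tool pointing down it reaches from about 350 to 775 mm from the base axis. Payload 7.3 kg.
Tool frame: the origin (TCP) lies at the very end of the fingers, on their centre line; the grasp point (between the pads) lies 19 mm behind it; x points along the fingers, y is the direction in which the jaws open and shut, and the axes are right-handed (so a half turn about x gives the same grasp; the last joint's range is limited). The gripper opens to 92 mm and grips with 3 to 60 N. Pads are 19 mm wide; open, the fingers measure 130 mm over their backs; the gripper's body (75 mm by 190 mm) begins 47 mm behind the grasp point.
Start: joints at [1.042, 0.342, 1.524, -0, 1.275, -0.146], TCP at [196.085, 487.027, 226.741] pointing down, gripper open.
Joint ranges: [-2.53, 2.53], [-0.77, 2.02], [0.04, 2.7], [-1, 4.14], [0.28, 2.66], [-3.11, 3.11]. Speed limits (rad/s): [2.57, 2.57, 3.14, 3.14, 3.14, 3.14].

### API

Orientations are given as [roll, pitch, yaw] about the fixed x, y, z axes, in that order (R = Rz(yaw) Ry(pitch) Rx(roll)).
In Python, from plant import bot gives the robot as it stands.
- The arm moves only by the tool step_arm, never from a script. Its argument "targets" is a list that holds one entry, the list of rows, each a list of 4 numbers: the shift along the tool's x, y, z in m, then the turn about the tool's x in degrees. A call has exactly 5 rows; each row is the pose to reach, as a shift and turn from the pose measured when the call began, along the tool's axes at that moment; what a row does not reach only later rows make up. A row lasts 1/12 s, in which the tool goes at most 41.7 mm and 7.16 degrees, less where a joint would pass 70% of its speed; a pose out of reach is approached as far as the arm can. A call with a gripper value outside its range is refused whole. "jaw" is the closure, from 0 (fully open) to 1 (shut), set as the call begins (left out, the last holds). The fingers move at their own pace and stop on an object; the grip force is fixed at half the most. Time passes only in rows, so rows that repeat a pose let the fingers close, or fill a call up. It gives the time, the measured TCP pose, the force and the opening at its end, in the units of the state.
- bot.get_obs(): the state, without advancing time (a new reading comes with each control period).
- bot.capture(name): name is "scene" or "top" or "wrist"; returns a dict with "color" (400x640x3 uint8, red, green, blue), "depth" (400x640 float32, mm along the optical axis (not along the pixel's ray), 0 where there is no reading), "fov_y" (degrees; the focal length in pixels is half the picture's height over the tangent of half this angle, whatever the lens; pixels are square), "cx", "cy" (the principal point, pixels), "rvec" (rotation vector, rad) and "tvec" (3), from world to camera coordinates, as OpenCV has them. Camera axes: x right, y down, z forward; pixel columns grow to the right and rows downward; lengths in mm; the calibration is good to about 2 mm. A picture is of the moment at which its call begins.
- bot.close_job(): hands the job in, once; it reports no verdict.
The state is a dict: "time": time; "joint_positions": joint angles; "dq": joint speeds; "tau": joint torques, N m; "tool_pos": TCP position; "tcp_rot": TCP orientation; "contact_force": force on the tool from outside, world axes, zero at the start; "moment": the same for the moment, N m; "grip_width": finger opening in mm.
Only numpy, scipy, OpenCV 4.12 (cv2) and the standard library are available. Lean on these libraries where they do the work, as an engineer would, in place of code of your own. Each camera call takes 0.05 s, during which the arm holds its last target. There are 200 camera calls.

## Working session

There is one attempt and no reset: what is moved stays moved. The work goes in short steps, Python scripts to look and compute and a tool call to move; the robot and the scene stay as the last step left them, time stands still between calls to the robot, and variables do not carry over. Pictures are saved under pics/ and viewed, about 12 in all and at most 16, crops included, and the job is handed in when it is done.

Besides the shell and the picture viewer there is one more tool, called after "Emit:" by a JSON object that holds its "api" and its "payload", one argument or row to a line. step_arm: Moves the arm, as the interface text tells. Its arguments: {"type":"object","properties":{"targets":{"type":"array","items":{"type":"array","items":{"type":"array","items":{"type":"number"}}}},"jaw":{"type":"number"}},"required":["targets"]}

```bash
mkdir -p pics; ls; cat > h.py <<'E'
import numpy as np, cv2
from plant import bot
def cam(n):
    c=bot.capture(n); c['f']=200/np.tan(np.radians(c['fov_y'])/2); c['R']=cv2.Rodrigues(np.array(c['rvec'],float))[0]; c['t']=np.array(c['tvec'],float).ravel(); return c
def save(c,name): cv2.imwrite('pics/'+name,cv2.cvtColor(c['color'],cv2.COLOR_RGB2BGR))
def ray(c,u,v,z):
    d=c['R'].T@np.array([(u-c['cx'])/c['f'],(v-c['cy'])/c['f'],1]); o=-c['R'].T@c['t']; return o+d*(z-o[2])/d[2]
def pts(c):
    v,u=np.mgrid[0:400,0:640]; D=c['depth'].astype(float)
    P=np.stack([(u-c['cx'])/c['f']*D,(v-c['cy'])/c['f']*D,D],-1); W=(P-c['t'])@c['R']; W[D==0]=np.nan; return W
def tool():
    o=bot.get_obs(); from scipy.spatial.transform import Rotation as R
    return np.array(o['tool_pos']),R.from_euler('xyz',o['tcp_rot']).as_matrix()
E
python3 - <<'E'
from h import *
o=bot.get_obs(); print(o)
for n in('top','scene'):
    c=cam(n); save(c,n+'0.png'); print(n,c['fov_y'],-c['R'].T@c['t'],np.isnan(pts(c)).mean())
print(tool()[1].round(3))
E
```

```text
pics
{'time': 0.0, 'joint_positions': array([ 1.04200859e+00,  3.42762330e-01,  1.52500173e+00,  7.10767843e-06,
        1.27541651e+00, -1.45980809e-01]), 'dq': array([ 0.00043113,  0.00056599, -0.00026552, -0.00022345, -0.00114225,
        0.00025687]), 'tau': array([ 1.44609068e-03, -4.31259263e+01, -2.44228631e+01,  7.17548607e-02,
        5.58933802e-02, -1.31772795e-04]), 'tool_pos': array([195.86215728, 486.65934778, 226.02975115]), 'tcp_rot': array([-1.72105729,  1.5692084 , -2.10386629]), 'contact_force': array([ 1.52065967, -0.42843759, -0.04985706]), 'moment': array([ 0.01099686, -0.02527986, -0.01702126]), 'grip_width': 91.98787180591519}
top 53.47032702488272 [ 444.66857786  -44.03989505 1114.38436   ] 0.004125
scene 51.337462122416554 [1301.42144989  150.0558944   678.1921344 ] 0.004734375
[[-0.001  0.374  0.928]
 [-0.001  0.928 -0.374]
 [-1.    -0.001 -0.   ]]
```

View pics/top0.png

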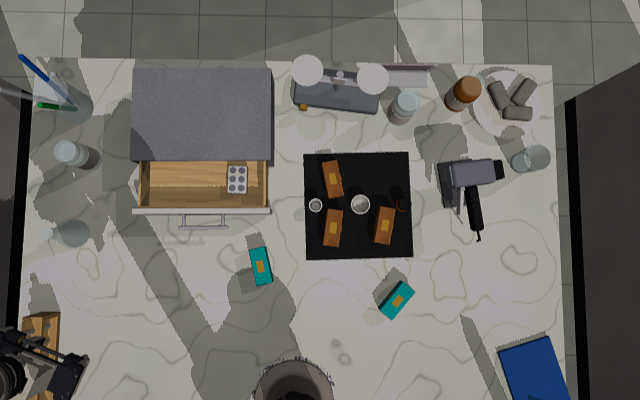

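View pics/scene0.png

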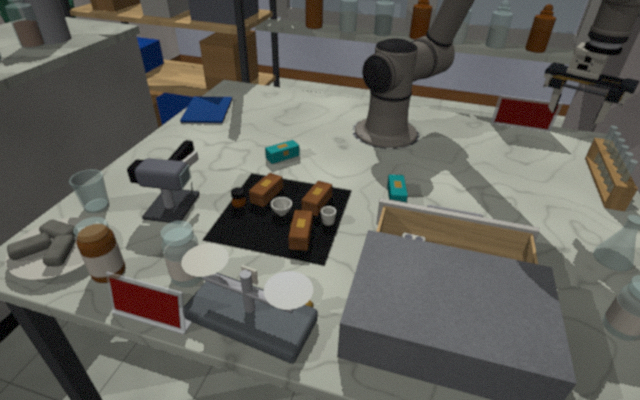

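The top view shows three wooden cases at (332,179), (333,228) and (384,225), with the free mat quarter near (384,179). The spot plate is at (237,179), the drawer handle at (204,222) and the scanner grip near (474,208). Turquoise decoys are at (261,266) and (396,300). Next I'll measure these.

```bash
python3 - <<'E'
from h import *
c=cam('top'); W=pts(c); im=c['color'].astype(int); hsv=cv2.cvtColor(c['color'],cv2.COLOR_RGB2HSV)
def comp(m,name,amin=60):
    n,l,s,cen=cv2.connectedComponentsWithStats(m.astype(np.uint8))
    for i in range(1,n):
        if s[i,4]<amin: continue
        P=W[l==i]; P=P[~np.isnan(P).any(1)]
        q=cv2.minAreaRect(P[:,:2].astype(np.float32))
        print(name,cen[i].round(),s[i,4],'med',np.median(P,0).round(),'rect',np.round(q,1) if 0 else [np.round(x,1) for x in q])
z=W[...,2]; x=W[...,0]; y=W[...,1]
h=hsv
# cases: orange/brown top plane 43
roi=np.zeros((400,640),bool); roi[145:265,300:415]=1
comp(roi&(z>36)&(z<50)&(im[...,0]>im[...,2]+25),'case')
comp(roi&(z>15)&(np.abs(im[...,0]-im[...,2])<40)&(im[...,0]>110),'vessel',20)
m=roi&(im.max(-1)<60)&(z<15); comp(m,'mat',1000)
r2=np.zeros((400,640),bool); r2[150:240,125:275]=1
comp(r2&(z>37)&(z<54)&(np.ptp(im,axis=-1)<30),'plate')
comp(r2&(z>83)&(z<93),'panel')
comp(r2&(z>54)&(z<72)&(np.mgrid[0:400,0:640][0]>213),'handle',20)
r3=np.zeros((400,640),bool); r3[150:245,425:520]=1
comp(r3&(z>90),'scan')
comp(r3&(z>60)&(im.min(-1)>130),'scanwhite',5)
cv2.imwrite('pics/scan.png',cv2.resize(cv2.cvtColor(c['color'],cv2.COLOR_RGB2BGR)[145:255,420:530],None,fx=5,fy=5))
for v in range(186,240,6): print(v,[(u,int(z[v,u])) for u in range(445,490,4) if z[v,u]>30])
for a in((205,237),(125,275)):pass
print(W[190,200],W[180,237],W[230,474])
E
```

```text
case [332. 179.] 578 med [ 596. -100.   42.] rect [array([ 596.5, -101.3]), array([100. ,  44.7]), np.float64(11.3)]
case [384. 225.] 590 med [ 470. -241.   42.] rect [array([ 470.5, -242.5]), array([44. , 99.3]), np.float64(80.0)]
case [333. 228.] 599 med [ 463. -103.   43.] rect [array([ 463.1, -102.6]), array([44.9, 99.7]), np.float64(82.3)]
vessel [359. 203.] 130 med [ 540. -175.   30.] rect [array([ 528.8, -177.5]), array([49.9, 50.3]), np.float64(1.5)]
vessel [315. 205.] 56 med [528. -51.  36.] rect [array([525., -54.]), array([32.7, 33.1]), np.float64(90.0)]
mat [359. 204.] 8561 med [ 540. -181.    2.] rect [array([ 529.7, -174.4]), array([299. , 300.5]), np.float64(2.0)]
plate [237. 179.] 534 med [593. 157.  45.] rect [array([592.4, 158.6]), array([53.3, 74.9]), np.float64(89.2)]
panel [177. 161.] 63 med [633. 305.  89.] rect [array([632.9, 304.8]), array([  1.3, 159.3]), np.float64(0.6)]
panel [201. 211.] 784 med [504. 237.  87.] rect [array([504.2, 240.9]), array([ 15. , 351.7]), np.float64(1.0)]
handle [206. 224.] 312 med [465. 230.  65.] rect [array([477.7, 207.4]), array
[... 208 characters left out ...]
rray([ 531. , -424.2]), array([ 8.9, 66.2]), np.float64(85.4)]
186 [(449, 110), (453, 123), (457, 133), (461, 131), (465, 124), (469, 126), (473, 123)]
192 [(457, 97), (461, 124), (465, 110), (469, 125), (473, 126), (477, 124)]
198 [(457, 100), (465, 101), (469, 120), (473, 127), (477, 126)]
204 [(457, 104), (469, 121), (473, 126), (477, 127)]
210 [(457, 104), (461, 125), (469, 116), (473, 123), (477, 126)]
216 [(469, 110), (473, 125), (477, 131), (481, 127)]
222 [(469, 100), (473, 122), (477, 128), (481, 125)]
228 [(473, 117), (477, 130), (481, 125)]
234 [(477, 102)]
[565.54979544 262.91304477  19.43824997] [590.44250455 156.98308961  46.44206132] [ 458.1338807  -455.38138696  117.91570483]
```

View pics/scan.png

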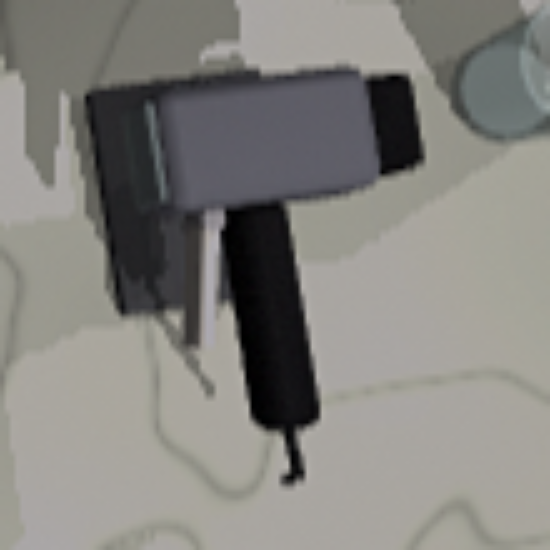

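```bash
cat >> h.py <<'E'
def plan(wps,start=None):
    """wps: (x,y,z,yaw_deg of tool y) ; prints calls in tool axes (m,deg)"""
    p,R=tool(); yaw=np.degrees(np.arctan2(R[1,1],R[0,1]))
    print('at',p.round(1),'yaw',round(yaw,2))
    for x,y,z,a in wps:
        q=np.array([x,y,z],float); n=max(int(np.ceil(max(np.linalg.norm(q-p)/195,abs(a-yaw)/33))),1)
        for i in range(n):
            d=(q-p)/n; s=R.T@d; t=-(a-yaw)/n
            print((s/1000).round(4).tolist(),round(t,2),end=' | ')
            R=cv2.Rodrigues(np.array([0,0,np.radians(-t)]))[0]@R
            if i==n-1: p,yaw=q,a
            else: p=p+d; yaw=yaw-t; wn=None
            # remaining split
            n_left=n-1-i
            if n_left: 
                pass
            q2=q
            if n_left:
                dn=(q-p)/n_left
            n_=n
            # keep equal steps
            if n_left: p=p
            n=n_left if n_left else n
        print('->',(x,y,z,a))
E
python3 - <<'E'
s=open('h.py').read(); i=s.index('def plan')
s=s[:i]+'''def plan(wps):
    """wps: (x,y,z mm, yaw deg of tool y); prints each call's shift (m) in tool axes and turn (deg)"""
    p,R=tool(); yaw=np.degrees(np.arctan2(R[1,1],R[0,1])); print('at',p.round(1),'yaw',round(yaw,2))
    for *q,a in wps:
        q=np.array(q,float); n=max(int(np.ceil(max(np.linalg.norm(q-p)/195,abs(a-yaw)/33))),1); d,t=(q-p)/n,(a-yaw)/n
        for i in range(n):
            print((R.T@d/1000).round(4).tolist(),round(-t,2),end=' | ')
            R=cv2.Rodrigues(np.array([0,0,np.radians(t)]))[0]@R
        p,yaw=q,a; print('->',q,a)
'''
open('h.py','w').write(s)
E
python3 - <<'E'
from h import *
c=cam('top'); W=pts(c); im=c['color'].astype(int); v,u=np.mgrid[0:400,0:640]
m=(u>464)&(u<490)&(v>188)&(v<232)&(W[...,2]>120)&(im.max(-1)<70)
q=cv2.minAreaRect(W[m][:,:2].astype(np.float32)); print(q,m.sum())
ctr=[]
for r in range(190,231,5):
    k=m[r]; 
    if k.any(): ctr.append(W[r][k][:,:2].mean(0))
ctr=np.array(ctr); print(ctr.round(1).tolist(), np.degrees(np.polyfit(ctr[:,0],ctr[:,1],1)[0]))
m=(u>455)&(u<468)&(v>186)&(v<216)&(im.min(-1)>130)&(W[...,2]>115); print(W[m].mean(0),W[m].min(0),W[m].max(0))
plan([(450,250,230,80),(480,-200,230,98)])
E
```

```text
((509.5879211425781, -457.67498779296875), (108.7665786743164, 26.214439392089844), 7.780031204223633) 426
[[558.8, -450.7], [546.2, -453.1], [533.5, -452.9], [520.8, -454.6], [508.3, -457.5], [495.6, -458.9], [483.1, -460.2], [470.6, -462.6], [458.1, -460.8]] 6.635276319316308
[ 531.82983632 -423.86184652  122.61163468] [ 498.16681583 -431.65170925  117.72421659] [ 564.43144502 -417.6409939   127.45045527]
at [195.9 486.8 226.3] yaw 68.07
[-0.0018, -0.0624, 0.1621] -5.97 | [-0.0018, -0.0789, 0.1547] -5.97 | -> [450. 250. 230.] 80
[0.0001, -0.146, 0.0359] -6.0 | [0.0001, -0.1489, 0.0204] -6.0 | [0.0001, -0.1503, 0.0048] -6.0 | -> [ 480. -200.  230.] 98
```

Emit:
{"api": "step_arm", "payload": {
  "targets": [
    [[-0.002,-0.062,0.162,-6],[-0.002,-0.062,0.162,-6],[-0.002,-0.062,0.162,-6],[-0.002,-0.062,0.162,-6],[-0.002,-0.062,0.162,-6]]
  ],
  "jaw": 0
}}

```text
time: 0.62
tool_pos: [326.8, 365.2, 228.3]
tcp_rot: [-0.847, 1.568, -1.129]
contact_force: [0.4, 0.5, 0.4]
grip_width: 91.3
```

Emit:
{"api": "step_arm", "payload": {
  "targets": [
    [[-0.002,-0.079,0.155,-6],[-0.002,-0.079,0.155,-6],[-0.002,-0.079,0.155,-6],[-0.002,-0.079,0.155,-6],[-0.002,-0.079,0.155,-6]]
  ]
}}

```text
time: 1.03
tool_pos: [457.0, 242.9, 230.6]
tcp_rot: [-0.763, 1.566, -0.944]
contact_force: [0.3, 0.8, -0.1]
grip_width: 91.6
```

Emit:
{"api": "step_arm", "payload": {
  "targets": [
    [[0,-0.146,0.036,-6],[0,-0.146,0.036,-6],[0,-0.146,0.036,-6],[0,-0.146,0.036,-6],[0,-0.146,0.036,-6]]
  ]
}}

```text
time: 1.45
tool_pos: [466.2, 89.0, 231.0]
tcp_rot: [-1.081, 1.565, -1.162]
contact_force: [0.0, 0.5, 0.6]
grip_width: 91.8
```

Emit:
{"api": "step_arm", "payload": {
  "targets": [
    [[0,-0.149,0.02,-6],[0,-0.149,0.02,-6],[0,-0.149,0.02,-6],[0,-0.149,0.02,-6],[0,-0.149,0.02,-6]]
  ]
}}

```text
time: 1.87
tool_pos: [474.6, -65.0, 231.7]
tcp_rot: [-1.222, 1.564, -1.202]
contact_force: [-0.2, -0.0, -0.0]
grip_width: 91.9
```

Emit:
{"api": "step_arm", "payload": {
  "targets": [
    [[0,-0.15,0.005,-6],[0,-0.15,0.005,-6],[0,-0.15,0.005,-6],[0,-0.15,0.005,-6],[0,-0.15,0.005,-6]]
  ]
}}

```text
time: 2.28
tool_pos: [483.1, -218.5, 232.2]
tcp_rot: [-1.368, 1.562, -1.247]
contact_force: [-0.7, 0.8, -0.0]
grip_width: 91.9
```

```bash
python3 - <<'E'
from h import *
plan([(517,-449.5,230,97.8),(517,-449.5,91,97.8)])
E
```

```text
at [ 483.1 -218.5  232.2] yaw 96.93
[0.0021, -0.1167, 0.0029] -0.43 | [0.0021, -0.1167, 0.002] -0.43 | -> [ 517.  -449.5  230. ] 97.8
[0.139, 0.0011, -0.0002] -0.0 | -> [ 517.  -449.5   91. ] 97.8
```

Emit:
{"api": "step_arm", "payload": {
  "targets": [
    [[0.002,-0.117,0.003,-0.5],[0.002,-0.117,0.003,-0.5],[0.002,-0.117,0.003,-0.5],[0.002,-0.117,0.003,-0.5],[0.002,-0.117,0.003,-0.5]]
  ]
}}

```text
time: 2.7
tool_pos: [500.6, -334.1, 230.1]
tcp_rot: [-1.427, 1.564, -1.299]
contact_force: [-0.9, -0.2, 0.1]
grip_width: 92.0
```

Emit:
{"api": "step_arm", "payload": {
  "targets": [
    [[0.002,-0.117,0.002,-0.5],[0.002,-0.117,0.002,-0.5],[0.002,-0.117,0.002,-0.5],[0.002,-0.117,0.002,-0.5],[0.002,-0.117,0.002,-0.5]]
  ]
}}

```text
time: 3.12
tool_pos: [518.2, -448.7, 227.6]
tcp_rot: [-1.527, 1.567, -1.39]
contact_force: [0.5, 0.1, 0.3]
grip_width: 91.8
```

```bash
python3 - <<'E'
from h import *
plan([(517,-449.5,91,97.8)]); c=cam('wrist'); save(c,'w1.png')
E
```

```text
at [ 518.2 -448.7  227.6] yaw 97.83
[0.1366, -0.0, -0.0013] 0.03 | -> [ 517.  -449.5   91. ] 97.8
```

View pics/w1.png

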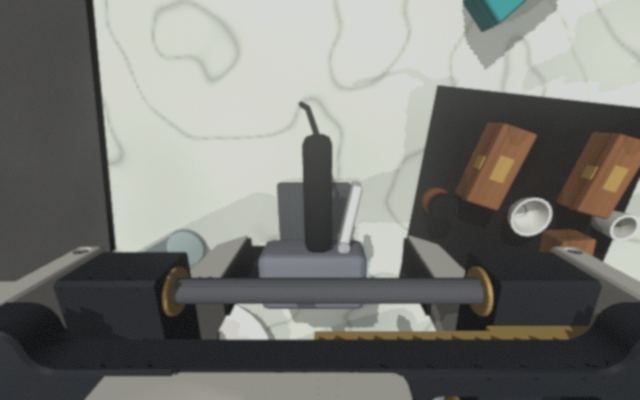

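The wrist view shows the grip at (318,190) and the white trigger at (350,215), both between the open fingers. I'll descend and squeeze.

Emit:
{"api": "step_arm", "payload": {
  "targets": [
    [[0.03,0,-0.001,0],[0.06,0,-0.001,0],[0.09,0,-0.001,0],[0.12,0,-0.001,0],[0.136,0,-0.001,0]]
  ]
}}

```text
time: 3.58
tool_pos: [517.2, -444.1, 89.4]
tcp_rot: [2.882, 1.569, 3.022]
contact_force: [-0.8, 0.2, -0.7]
grip_width: 91.4
```

Emit:
{"api": "step_arm", "payload": {
  "targets": [
    [[0,0,0,0],[0,0,0,0],[0,0,0,0],[0,0,0,0],[0,0,0,0]]
  ],
  "jaw": 1
}}

```text
time: 4.0
tool_pos: [518.1, -444.4, 91.6]
tcp_rot: [-1.526, 1.568, -1.385]
contact_force: [0.3, -0.7, -0.3]
grip_width: 63.2
```

Emit:
{"api": "step_arm", "payload": {
  "targets": [
    [[0,0,0,0],[0,0,0,0],[0,0,0,0],[0,0,0,0],[0,0,0,0]]
  ]
}}

```text
time: 4.42
tool_pos: [519.6, -452.9, 92.6]
tcp_rot: [-1.302, 1.551, -1.162]
contact_force: [9.0, -29.0, -13.5]
grip_width: 40.2
```

Emit:
{"api": "step_arm", "payload": {
  "targets": [
    [[0,0,0,0],[0,0,0,0],[0,0,0,0],[0,0,0,0],[0,0,0,0]]
  ]
}}

```text
time: 4.83
tool_pos: [519.6, -453.2, 92.6]
tcp_rot: [-1.312, 1.55, -1.172]
contact_force: [1.4, -5.2, -4.7]
grip_width: 39.5
```

```bash
python3 - <<'E'
from h import *
c=cam('top'); W=pts(c); im=c['color'].astype(int)
cv2.imwrite('pics/scan2.png',cv2.resize(cv2.cvtColor(c['color'],cv2.COLOR_RGB2BGR)[130:260,400:540],None,fx=4,fy=4))
plan([])
E
```

```text
at [ 519.6 -453.2   92.5] yaw 97.99
```

The opening reads 39.5 mm, which matches the squeezed value of about 39. I'll release and rise.

Emit:
{"api": "step_arm", "payload": {
  "targets": [
    [[0,0,0,0],[0,0,0,0],[0,0,0,0],[0,0,0,0],[0,0,0,0]]
  ],
  "jaw": 0
}}

```text
time: 5.3
tool_pos: [520.1, -452.9, 93.0]
tcp_rot: [-1.273, 1.55, -1.134]
contact_force: [2.1, 2.6, 0.0]
grip_width: 68.1
```

Emit:
{"api": "step_arm", "payload": {
  "targets": [
    [[0,0,0,0],[0,0,0,0],[0,0,0,0],[0,0,0,0],[0,0,0,0]]
  ]
}}

```text
time: 5.72
tool_pos: [519.9, -453.3, 93.1]
tcp_rot: [-1.286, 1.549, -1.147]
contact_force: [0.2, 0.0, -0.1]
grip_width: 91.6
```

Emit:
{"api": "step_arm", "payload": {
  "targets": [
    [[-0.14,0,0,0],[-0.14,0,0,0],[-0.14,0,0,0],[-0.14,0,0,0],[-0.14,0,0,0]]
  ]
}}

```text
time: 6.13
tool_pos: [520.0, -452.3, 239.6]
tcp_rot: [-1.185, 1.539, -1.046]
contact_force: [0.3, -0.2, 0.3]
grip_width: 91.4
```

```bash
python3 - <<'E'
from h import *
c=cam('top'); W=pts(c); im=c['color'].astype(int); v,u=np.mgrid[0:400,0:640]
z=W[...,2]
m=(v>205)&(v<240)&(u>150)&(u<260)&(z>55)&(z<72)&(W[...,0]<490)
m&=(W[...,0]<475)
print('bar',cv2.minAreaRect(W[m][:,:2].astype(np.float32)),m.sum())
m=(v>195)&(v<225)&(u>125)&(u<275)&(z>83)&(z<93)
print('panel',cv2.minAreaRect(W[m][:,:2].astype(np.float32)))
m=(v>163)&(v<205)&(u>140)&(u<268)&(z>15)&(z<30); print('floor y',W[m][:,1].min(),W[m][:,1].max(),np.median(z[m]))
plan([(470,-200,220,90),(450,242,220,90)])
E
```

```text
bar ((465.7655334472656, 240.55221557617188), (15.989583015441895, 128.388671875), 0.2908991873264313) 215
panel ((506.73602294921875, 240.970703125), (19.924074172973633, 351.7912902832031), 0.935843825340271)
floor y 90.17303749750212 403.6767816274022 21.27649038677643
at [ 519.2 -451.5  236. ] yaw 97.95
[0.0047, 0.1281, -0.007] 3.98 | [0.0046, 0.1273, -0.0159] 3.98 | -> [ 470. -200.  220.] 90
[-0.0038, 0.1473, -0.0066] -0.0 | [-0.0038, 0.1473, -0.0066] -0.0 | [-0.0038, 0.1473, -0.0066] -0.0 | -> [450. 242. 220.] 90
```

Emit:
{"api": "step_arm", "payload": {
  "targets": [
    [[0.005,0.128,-0.007,4],[0.005,0.128,-0.007,4],[0.005,0.128,-0.007,4],[0.005,0.128,-0.007,4],[0.005,0.128,-0.007,4]]
  ],
  "jaw": 1
}}

```text
time: 6.6
tool_pos: [493.8, -323.3, 226.3]
tcp_rot: [-1.217, 1.547, -1.145]
contact_force: [-0.2, -0.1, -0.8]
grip_width: 62.8
```

Emit:
{"api": "step_arm", "payload": {
  "targets": [
    [[0.005,0.127,-0.016,4],[0.005,0.127,-0.016,4],[0.005,0.127,-0.016,4],[0.005,0.127,-0.016,4],[0.005,0.127,-0.016,4]]
  ]
}}

```text
time: 7.02
tool_pos: [468.6, -196.8, 217.8]
tcp_rot: [-1.182, 1.548, -1.177]
contact_force: [0.4, -0.3, -0.2]
grip_width: 30.1
```

Emit:
{"api": "step_arm", "payload": {
  "targets": [
    [[-0.004,0.147,-0.007,0],[-0.004,0.147,-0.007,0],[-0.004,0.147,-0.007,0],[-0.004,0.147,-0.007,0],[-0.004,0.147,-0.007,0]]
  ]
}}

```text
time: 7.43
tool_pos: [461.8, -47.9, 218.6]
tcp_rot: [-1.162, 1.549, -1.155]
contact_force: [0.1, -0.5, -0.7]
grip_width: 0.8
```

Emit:
{"api": "step_arm", "payload": {
  "targets": [
    [[-0.004,0.147,-0.007,0],[-0.004,0.147,-0.007,0],[-0.004,0.147,-0.007,0],[-0.004,0.147,-0.007,0],[-0.004,0.147,-0.007,0]]
  ]
}}

```text
time: 7.85
tool_pos: [455.4, 101.2, 219.4]
tcp_rot: [-1.117, 1.549, -1.108]
contact_force: [0.7, -0.1, 0.4]
grip_width: 0.3
```

Emit:
{"api": "step_arm", "payload": {
  "targets": [
    [[-0.004,0.147,-0.007,0],[-0.004,0.147,-0.007,0],[-0.004,0.147,-0.007,0],[-0.004,0.147,-0.007,0],[-0.004,0.147,-0.007,0]]
  ]
}}

```text
time: 8.27
tool_pos: [449.0, 250.8, 219.9]
tcp_rot: [-1.054, 1.55, -1.043]
contact_force: [-1.6, -0.1, -0.5]
grip_width: 0.5
```

```bash
python3 - <<'E'
from h import *
plan([(482,241,110,90),(482,241,48,90)]); print(tool()[1].round(3))
E
```

```text
at [449.  250.8 219.9] yaw 90.63
[0.1104, -0.0081, 0.0317] 0.63 | -> [482. 241. 110.] 90
[0.062, 0.0011, -0.0007] -0.0 | -> [482. 241.  48.] 90
[[ 0.011 -0.011  1.   ]
 [-0.018  1.     0.011]
 [-1.    -0.018  0.01 ]]
```

Emit:
{"api": "step_arm", "payload": {
  "targets": [
    [[0.11,-0.008,0.032,0.6],[0.11,-0.008,0.032,0.6],[0.11,-0.008,0.032,0.6],[0.11,-0.008,0.032,0.6],[0.11,-0.008,0.032,0.6]]
  ]
}}

```text
time: 8.68
tool_pos: [483.1, 239.0, 108.9]
tcp_rot: [-1.229, 1.549, -1.231]
contact_force: [-0.3, -1.3, -0.2]
grip_width: 0.5
```

```bash
python3 - <<'E'
from h import *
plan([(482,241,48,90)]); c=cam('wrist'); save(c,'w2.png')
E
```

```text
at [483.1 239.  108.9] yaw 89.89
[0.0609, 0.0033, -0.0016] -0.11 | -> [482. 241.  48.] 90
```

View pics/w2.png

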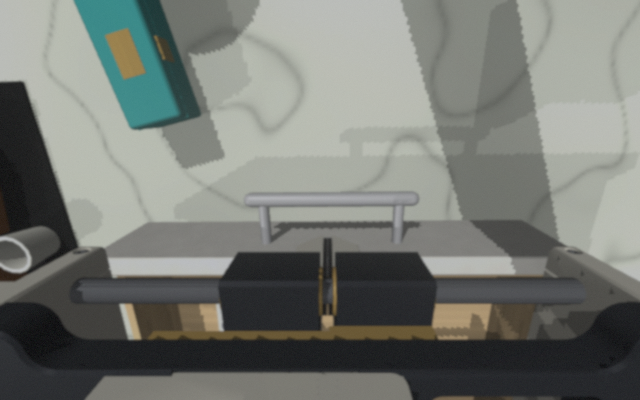

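The bar is at (330,199) with posts at x = 265 and 398, and the closed fingers are between them. I'll descend into the gap behind the bar.

Emit:
{"api": "step_arm", "payload": {
  "targets": [
    [[0.015,0.003,-0.002,0],[0.03,0.003,-0.002,0],[0.045,0.003,-0.002,0],[0.06,0.003,-0.002,0],[0.06,0.003,-0.002,0]]
  ]
}}

```text
time: 9.15
tool_pos: [482.5, 241.2, 50.9]
tcp_rot: [-1.058, 1.549, -1.059]
contact_force: [-0.0, -0.7, -0.1]
grip_width: 0.7
```

Emit:
{"api": "step_arm", "payload": {
  "targets": [
    [[0,0,-0.01,0],[0,0,-0.025,0],[0,0,-0.04,0],[0,0,-0.055,0],[0,0,-0.065,0]]
  ]
}}

```text
time: 9.57
tool_pos: [420.0, 241.8, 53.1]
tcp_rot: [-0.731, 1.545, -0.732]
contact_force: [38.8, -12.0, -17.0]
grip_width: 0.5
```

Emit:
{"api": "step_arm", "payload": {
  "targets": [
    [[0,0,-0.005,0],[0,0,-0.01,0],[0,0,-0.014,0],[0,0,-0.014,0],[0,0,-0.014,0]]
  ]
}}

```text
time: 9.98
tool_pos: [419.9, 243.4, 57.0]
tcp_rot: [-0.216, 1.522, -0.216]
contact_force: [35.0, -6.4, -19.3]
grip_width: 0.4
```

```bash
cat > dr.py <<'E'
from h import *
c=cam('top'); W=pts(c); v,u=np.mgrid[0:400,0:640]; z=W[...,2]
m=(v>195)&(v<245)&(u>125)&(u<170)&(z>83)&(z<93)
print('panel',W[m][:,0].mean(), m.sum()); print(bot.get_obs()['tcp_rot'])
E
python3 dr.py; python3 -c "
from h import *
plan([])"
```

```text
panel 444.00669412237755 78
[-0.21532473  1.52216769 -0.21520069]
at [419.9 243.4  57. ] yaw 89.99
```

The drawer is fully out, with the panel at x ≈ 444 mm. I'll unhook.

Emit:
{"api": "step_arm", "payload": {
  "targets": [
    [[0,0,0.007,0],[0,0,0.014,0],[0,0,0.014,0],[0,0,0.014,0],[0,0,0.014,0]]
  ]
}}

```text
time: 10.45
tool_pos: [432.9, 243.4, 57.9]
tcp_rot: [-0.226, 1.523, -0.225]
contact_force: [-0.3, 0.0, -0.2]
grip_width: 0.3
```

Emit:
{"api": "step_arm", "payload": {
  "targets": [
    [[-0.04,0,0,0],[-0.08,0,0,0],[-0.12,0,0,0],[-0.16,0,0,0],[-0.16,0,0,0]]
  ],
  "jaw": 0
}}

```text
time: 10.87
tool_pos: [427.7, 246.8, 225.3]
tcp_rot: [-0.098, 1.512, -0.096]
contact_force: [2.1, 0.2, 0.4]
grip_width: 29.0
```

```bash
cat > see.py <<'E'
from h import *
c=cam('top'); W=pts(c); im=c['color'].astype(int); v,u=np.mgrid[0:400,0:640]; x,y,z=np.moveaxis(W,-1,0)
def comp(m,name,amin=60):
    n,l,s,cen=cv2.connectedComponentsWithStats(m.astype(np.uint8))
    for i in range(1,n):
        if s[i,4]<amin: continue
        P=W[l==i]; q=cv2.minAreaRect(P[:,:2].astype(np.float32)); b=cv2.boxPoints(q)
        e=max((b[1]-b[0],b[2]-b[1]),key=np.linalg.norm); e=e*np.sign(e[0])
        print(name,s[i,4],'c',np.round(q[0],1),'size',np.round(q[1],1),'z',np.median(P[:,2]).round(),'long yaw',np.degrees(np.arctan2(e[1],e[0])).round(1))
wood=(im[...,0]>im[...,2]+25)
onmat=(x>370)&(x<690)&(y<-15)&(y>-340)
comp(onmat&(z>36)&(z<50)&wood,'case@mat')
gray=(np.ptp(im,axis=-1)<30)&(im.min(-1)>100)
ind=(x>450)&(x<625)&(y>85)&(y<400)
comp(ind&(z>37)&(z<54)&gray,'plate@drawer')
comp(onmat&(z>20)&(z<33)&gray,'plate@mat')
comp(ind&(z>54)&(z<72)&wood,'case@drawer')
m=(v>195)&(v<245)&(u>125)&(u<170)&(z>83)&(z<93)
if m.any(): print('panel x',W[m][:,0].mean())
E
python3 see.py; python3 -c "
from h import *
print(tool()[1].round(3)); plan([(532,157,200,91)])"
```

```text
case@mat 583 c [ 596.3 -101.5] size [100.1  45. ] z 42.0 long yaw 11.5
case@mat 597 c [ 470.4 -243.1] size [45.1 99.7] z 42.0 long yaw -10.1
case@mat 600 c [ 462.9 -102.7] size [45.4 99.4] z 42.0 long yaw -7.5
plate@drawer 447 c [540.9 157.4] size [74.2 51.4] z 45.0 long yaw 0.3
plate@mat 94 c [ 529.1 -177.4] size [49.6 50.1] z 30.0 long yaw -0.6
panel x 458.52301210067344
[[ 0.054 -0.001  0.999]
 [-0.007  1.     0.001]
 [-0.999 -0.007  0.054]]
at [426.5 246.2 221.7] yaw 90.06
[0.028, -0.0892, 0.104] -0.94 | -> [532. 157. 200.] 91
```

Emit:
{"api": "step_arm", "payload": {
  "targets": [
    [[0.028,-0.089,0.113,-0.5],[0.028,-0.089,0.113,-0.5],[0.028,-0.089,0.113,-0.5],[0.028,-0.089,0.113,-0.5],[0.028,-0.089,0.113,-0.5]]
  ]
}}

```text
time: 11.33
tool_pos: [542.5, 154.2, 197.7]
tcp_rot: [-0.183, 1.519, -0.177]
contact_force: [-0.1, -0.6, -0.4]
grip_width: 66.6
```

```bash
python3 -c "
from h import *
plan([(540,157.5,26,90.3)])"
```

```text
at [542.5 154.2 197.7] yaw 90.37
[0.1713, 0.005, -0.0111] 0.07 | -> [540.  157.5  26. ] 90.3
```

Emit:
{"api": "step_arm", "payload": {
  "targets": [
    [[0.03,0.005,-0.006,0],[0.06,0.005,-0.006,0],[0.09,0.005,-0.006,0],[0.1,0.005,-0.006,0],[0.1,0.005,-0.006,0]]
  ]
}}

```text
time: 11.75
tool_pos: [538.5, 158.4, 94.1]
tcp_rot: [-0.239, 1.527, -0.232]
contact_force: [-1.0, -0.4, 0.7]
grip_width: 91.3
```

```bash
python3 -c "
from h import *
plan([(540,157.5,26,90.3)])"
```

```text
at [538.5 158.4  94.1] yaw 90.4
[0.0681, -0.0002, -0.0014] 0.1 | -> [540.  157.5  26. ] 90.3
```

Emit:
{"api": "step_arm", "payload": {
  "targets": [
    [[0.02,0,-0.001,0],[0.04,0,-0.001,0],[0.06,0,-0.001,0],[0.068,0,-0.001,0],[0.068,0,-0.001,0]]
  ]
}}

```text
time: 12.17
tool_pos: [539.6, 157.9, 25.7]
tcp_rot: [-0.256, 1.529, -0.249]
contact_force: [-0.4, -0.3, 0.1]
grip_width: 91.6
```

Emit:
{"api": "step_arm", "payload": {
  "targets": [
    [[0,0,0,0],[0,0,0,0],[0,0,0,0],[0,0,0,0],[0,0,0,0]]
  ],
  "jaw": 1
}}

```text
time: 12.58
tool_pos: [540.0, 158.0, 26.5]
tcp_rot: [-0.244, 1.528, -0.237]
contact_force: [0.6, -0.6, 0.6]
grip_width: 63.2
```

Emit:
{"api": "step_arm", "payload": {
  "targets": [
    [[0,0,0,0],[0,0,0,0],[0,0,0,0],[0,0,0,0],[0,0,0,0]]
  ]
}}

```text
time: 13.0
tool_pos: [540.3, 158.0, 26.9]
tcp_rot: [-0.239, 1.527, -0.231]
contact_force: [-1.7, -0.5, 5.5]
grip_width: 51.8
```

Emit:
{"api": "step_arm", "payload": {
  "targets": [
    [[-0.03,0,0,0],[-0.06,0,0,0],[-0.09,0,0,0],[-0.12,0,0,0],[-0.13,0,0,0]]
  ]
}}

```text
time: 13.42
tool_pos: [536.3, 159.7, 160.6]
tcp_rot: [-0.192, 1.522, -0.184]
contact_force: [0.9, 0.2, -1.8]
grip_width: 51.7
```

```bash
python3 -c "
from h import *
plan([(605,-249,165,92)])"
```

```text
at [536.3 159.7 160.6] yaw 90.43
[0.0009, -0.1364, 0.0219] -0.52 | [0.0008, -0.1366, 0.0206] -0.52 | [0.0008, -0.1368, 0.0194] -0.52 | -> [ 605. -249.  165.] 92
```

Emit:
{"api": "step_arm", "payload": {
  "targets": [
    [[0.001,-0.03,0.005,0],[0.001,-0.065,0.011,0],[0.001,-0.1,0.016,0],[0.001,-0.137,0.022,-0.5],[0.001,-0.137,0.022,-0.5]]
  ]
}}

```text
time: 13.83
tool_pos: [559.9, 16.9, 160.7]
tcp_rot: [-0.254, 1.522, -0.242]
contact_force: [0.4, 0.7, -1.5]
grip_width: 51.6
```

Emit:
{"api": "step_arm", "payload": {
  "targets": [
    [[0.001,-0.03,0.005,0],[0.001,-0.065,0.011,0],[0.001,-0.1,0.016,0],[0.001,-0.137,0.02,-0.5],[0.001,-0.137,0.02,-0.5]]
  ]
}}

```text
time: 14.25
tool_pos: [581.8, -126.1, 160.8]
tcp_rot: [-0.313, 1.522, -0.297]
contact_force: [0.0, 0.4, -1.9]
grip_width: 51.7
```

Emit:
{"api": "step_arm", "payload": {
  "targets": [
    [[0.001,-0.03,0.005,0],[0.001,-0.065,0.01,0],[0.001,-0.1,0.016,0],[0.001,-0.136,0.019,-0.5],[0.001,-0.136,0.019,-0.5]]
  ]
}}

```text
time: 14.67
tool_pos: [602.6, -268.1, 160.9]
tcp_rot: [-0.374, 1.522, -0.354]
contact_force: [-1.2, -0.5, -2.5]
grip_width: 51.8
```

```bash
python3 -c "
from h import *
plan([(605,-249,80,92)]); print(bot.get_obs()['grip_width'])
c=cam('scene'); save(c,'s1.png'); c=cam('top'); save(c,'t1.png')"
```

```text
at [ 602.6 -268.1  160.9] yaw 91.15
[0.0805, 0.0205, -0.0009] -0.85 | -> [ 605. -249.   80.] 92
51.81996259014972
```

View pics/s1.png

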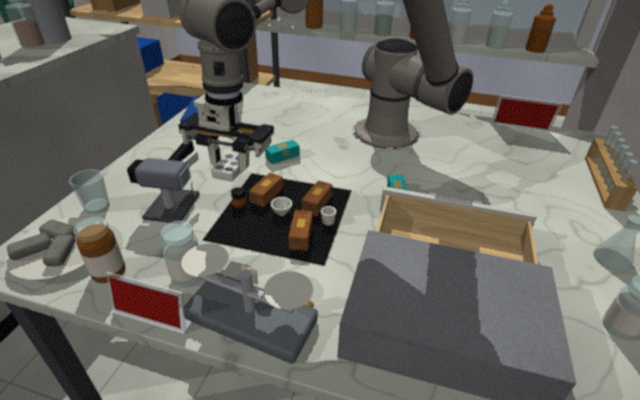

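The scene view shows the plate held at (227,163) over the free mat quarter, with the vessels and cases undisturbed. I'll lower it.

Emit:
{"api": "step_arm", "payload": {
  "targets": [
    [[0.02,0.01,-0.001,0],[0.04,0.02,-0.001,-0.5],[0.07,0.02,-0.001,-0.5],[0.095,0.02,-0.001,-0.5],[0.095,0.02,-0.001,-0.5]]
  ]
}}

```text
time: 15.18
tool_pos: [601.7, -239.9, 59.2]
tcp_rot: [-0.229, 1.536, -0.196]
contact_force: [-1.6, 0.6, -2.2]
grip_width: 51.9
```

```bash
python3 -c "
from h import *
plan([(605,-249,8,92)])"
```

```text
at [ 601.7 -239.9   59.2] yaw 91.86
[0.0513, -0.0088, 0.0013] -0.14 | -> [ 605. -249.    8.] 92
```

Emit:
{"api": "step_arm", "payload": {
  "targets": [
    [[0.015,-0.009,0.001,0],[0.03,-0.009,0.001,0],[0.043,-0.009,0.001,0],[0.051,-0.009,0.001,0],[0.051,-0.009,0.001,0]]
  ]
}}

```text
time: 15.6
tool_pos: [604.8, -248.4, 8.1]
tcp_rot: [-0.214, 1.536, -0.181]
contact_force: [-0.9, 0.6, -2.3]
grip_width: 51.7
```

```bash
python3 -c "
from h import *
plan([(605,-249,8,92)]); print(bot.get_obs()['contact_force'])"
```

```text
at [ 604.8 -248.4    8.1] yaw 91.88
[0.0001, -0.0006, 0.0002] -0.12 | -> [ 605. -249.    8.] 92
[-0.89708885  0.61753711 -2.29991014]
```

Emit:
{"api": "step_arm", "payload": {
  "targets": [
    [[0,0,0,0],[0,0,0,0],[0,0,0,0],[0,0,0,0],[0,0,0,0]]
  ],
  "jaw": 0
}}

```text
time: 16.02
tool_pos: [605.0, -248.5, 8.6]
tcp_rot: [-0.223, 1.536, -0.19]
contact_force: [-0.7, -0.2, 0.1]
grip_width: 80.8
```

Emit:
{"api": "step_arm", "payload": {
  "targets": [
    [[-0.03,0,0,0],[-0.06,0,0,0],[-0.1,0,0,0],[-0.13,0,0,0],[-0.14,0,0,0]]
  ]
}}

```text
time: 16.43
tool_pos: [602.2, -248.7, 154.7]
tcp_rot: [-0.29, 1.527, -0.257]
contact_force: [1.0, 0.1, 0.8]
grip_width: 91.7
```

Emit:
{"api": "step_arm", "payload": {
  "targets": [
    [[0.0,0.04,0.0,-2],[0.0,0.08,0.0,-4],[0.0,0.12,0.0,-6],[0.0,0.15,0.0,-8],[0.0,0.15,0.0,-9.5]]
  ]
}}

```text
time: 16.85
tool_pos: [596.4, -93.0, 152.5]
tcp_rot: [-0.41, 1.529, -0.205]
contact_force: [0.2, 0.9, -1.0]
grip_width: 91.7
```

```bash
python3 see.py; python3 -c "
from h import *
plan([(596.3,-101.5,21,101.5)]);print(tool()[1].round(3))"
```

```text
case@mat 223 c [ 565.9 -107. ] size [37.8 43.7] z 42.0 long yaw -78.8
case@mat 592 c [ 470.5 -242.8] size [44.9 99.7] z 42.0 long yaw -9.9
case@mat 111 c [ 503.8 -107.4] size [44.1 19.7] z 42.0 long yaw 75.2
plate@mat 378 c [ 605.3 -248.3] size [73.8 51.7] z 26.0 long yaw 0.5
panel x 451.4521027917292
at [596.9 -95.6 152.6] yaw 101.77
[0.1315, -0.0032, -0.0069] 0.27 | -> [ 596.3 -101.5   21. ] 101.5
[[ 0.042 -0.204  0.978]
 [-0.01   0.979  0.204]
 [-0.999 -0.019  0.039]]
```

Emit:
{"api": "step_arm", "payload": {
  "targets": [
    [[0.03,-0.003,-0.007,0],[0.06,-0.003,-0.007,0],[0.09,-0.003,-0.007,0],[0.12,-0.003,-0.007,0],[0.132,-0.003,-0.007,0]]
  ]
}}

```text
time: 17.32
tool_pos: [593.7, -101.4, 16.2]
tcp_rot: [-0.443, 1.534, -0.238]
contact_force: [-0.3, 0.4, -0.0]
grip_width: 91.6
```

Emit:
{"api": "step_arm", "payload": {
  "targets": [
    [[0,0,0,0],[0,0,0,0],[0,0,0,0],[0,0,0,0],[0,0,0,0]]
  ],
  "jaw": 1
}}

```text
time: 17.73
tool_pos: [594.8, -101.8, 18.0]
tcp_rot: [-0.447, 1.531, -0.243]
contact_force: [0.2, -0.4, 0.6]
grip_width: 63.0
```

Emit:
{"api": "step_arm", "payload": {
  "targets": [
    [[0,0,0,0],[0,0,0,0],[0,0,0,0],[0,0,0,0],[0,0,0,0]]
  ]
}}

```text
time: 18.15
tool_pos: [595.2, -101.9, 18.8]
tcp_rot: [-0.447, 1.53, -0.243]
contact_force: [0.5, 0.3, 6.3]
grip_width: 43.9
```

Emit:
{"api": "step_arm", "payload": {
  "targets": [
    [[-0.03,0,0,0],[-0.06,0,0,0],[-0.09,0,0,0],[-0.12,0,0,0],[-0.13,0,0,0]]
  ]
}}

```text
time: 18.57
tool_pos: [591.5, -100.9, 152.7]
tcp_rot: [-0.454, 1.524, -0.25]
contact_force: [0.3, -0.4, -2.0]
grip_width: 43.9
```

```bash
python3 -c "
from h import *
plan([(535,148,150,91)]);print(tool()[1].round(3))"
```

```text
at [ 591.5 -100.9  152.7] yaw 101.68
[-0.0014, 0.1276, -0.0024] 5.34 | [-0.0019, 0.1268, -0.0143] 5.34 | -> [535. 148. 150.] 91
[[ 0.045 -0.202  0.978]
 [-0.012  0.979  0.203]
 [-0.999 -0.021  0.042]]
```

Emit:
{"api": "step_arm", "payload": {
  "targets": [
    [[-0.001,0.03,0,1],[-0.001,0.065,-0.001,2.5],[-0.001,0.1,-0.002,4],[-0.001,0.128,-0.002,5.3],[-0.001,0.128,-0.002,5.3]]
  ]
}}

```text
time: 18.98
tool_pos: [561.1, 28.8, 149.3]
tcp_rot: [-0.332, 1.529, -0.218]
contact_force: [-0.3, -0.2, -2.2]
grip_width: 43.9
```

Emit:
{"api": "step_arm", "payload": {
  "targets": [
    [[-0.001,0.03,-0.003,1],[-0.001,0.065,-0.007,2.5],[-0.001,0.1,-0.01,4],[-0.001,0.127,-0.014,5.3],[-0.001,0.127,-0.014,5.3]]
  ]
}}

```text
time: 19.4
tool_pos: [530.5, 157.5, 146.4]
tcp_rot: [-0.223, 1.532, -0.198]
contact_force: [-0.5, -0.7, -2.5]
grip_width: 44.3
```

```bash
python3 -c "
from h import *
plan([(535,150,42,91)]);print(bot.get_obs()['grip_width'])";python3 see.py
```

```text
at [530.5 157.5 146.4] yaw 91.42
[0.1045, -0.0067, 0.0003] 0.42 | -> [535. 150.  42.] 91
44.30537559328262
case@mat 593 c [ 470.5 -242.7] size [44.6 99.7] z 42.0 long yaw -9.9
case@mat 598 c [ 463.2 -102.6] size [ 45. 100.] z 42.0 long yaw -7.3
plate@mat 459 c [ 605.4 -248.2] size [51.4 74.1] z 26.0 long yaw -0.1
plate@mat 62 c [ 539.2 -174.1] size [25.1 51.9] z 29.0 long yaw -73.2
panel x 451.39812569231685
```

Emit:
{"api": "step_arm", "payload": {
  "targets": [
    [[0.02,-0.007,0,0.4],[0.045,-0.007,0,0.4],[0.07,-0.007,0,0.4],[0.09,-0.007,0,0.4],[0.09,-0.007,0,0.4]]
  ]
}}

```text
time: 19.87
tool_pos: [532.2, 145.8, 51.9]
tcp_rot: [-0.363, 1.539, -0.345]
contact_force: [-1.3, 0.7, -3.3]
grip_width: 44.1
```

```bash
python3 -c "
from h import *
plan([(535,150,40,91)])"
```

```text
at [532.2 145.8  51.9] yaw 91.04
[0.0119, 0.0043, 0.0025] 0.04 | -> [535. 150.  40.] 91
```

Emit:
{"api": "step_arm", "payload": {
  "targets": [
    [[0.006,0.004,0.002,0],[0.01,0.004,0.002,0],[0.013,0.004,0.002,0],[0.013,0.004,0.002,0],[0.013,0.004,0.002,0]]
  ]
}}

```text
time: 20.28
tool_pos: [535.0, 149.7, 39.5]
tcp_rot: [-0.349, 1.538, -0.33]
contact_force: [-0.3, -0.9, -1.4]
grip_width: 43.7
```

Emit:
{"api": "step_arm", "payload": {
  "targets": [
    [[0,0,0,0],[0,0,0,0],[0,0,0,0],[0,0,0,0],[0,0,0,0]]
  ],
  "jaw": 0.32
}}

```text
time: 20.7
tool_pos: [535.2, 149.8, 39.9]
tcp_rot: [-0.337, 1.537, -0.319]
contact_force: [-0.0, -0.1, -0.4]
grip_width: 62.0
```

Emit:
{"api": "step_arm", "payload": {
  "targets": [
    [[-0.03,0,0,0],[-0.06,0,0,0],[-0.09,0,0,0],[-0.12,0,0,0],[-0.12,0,0,0]]
  ]
}}

```text
time: 21.12
tool_pos: [534.4, 151.6, 166.1]
tcp_rot: [-0.224, 1.527, -0.206]
contact_force: [1.3, -0.0, 1.3]
grip_width: 62.5
```

```bash
python3 see.py; python3 -c "
from h import *
plan([(463,-102.6,150,82.6)])"
```

```text
case@mat 597 c [ 470.6 -242.8] size [45.3 99.8] z 42.0 long yaw -10.3
case@mat 596 c [ 463.3 -102.6] size [ 45. 100.] z 42.0 long yaw -7.1
plate@mat 459 c [ 605.4 -248. ] size [73.9 51.7] z 26.0 long yaw 0.4
plate@mat 60 c [ 539.7 -174.5] size [28.4 51.6] z 29.0 long yaw -76.4
case@drawer 119 c [496.5 149.9] size [18.5 42.8] z 61.0 long yaw -89.9
panel x 451.51584677012016
at [533.3 151.4 163.3] yaw 91.06
[0.0065, -0.1263, -0.0377] 4.23 | [0.0069, -0.1287, -0.0283] 4.23 | -> [ 463.  -102.6  150. ] 82.6
```

Emit:
{"api": "step_arm", "payload": {
  "targets": [
    [[0.006,-0.126,-0.038,4],[0.006,-0.126,-0.038,4],[0.006,-0.126,-0.038,4],[0.006,-0.126,-0.038,4],[0.006,-0.126,-0.038,4]]
  ],
  "jaw": 0
}}

```text
time: 21.58
tool_pos: [496.8, 22.5, 156.2]
tcp_rot: [-0.198, 1.533, -0.253]
contact_force: [-0.6, 0.0, 0.3]
grip_width: 89.5
```

Emit:
{"api": "step_arm", "payload": {
  "targets": [
    [[0.006,-0.126,-0.028,4],[0.006,-0.126,-0.028,4],[0.006,-0.126,-0.028,4],[0.006,-0.126,-0.028,4],[0.006,-0.126,-0.028,4]]
  ]
}}

```text
time: 22.0
tool_pos: [461.9, -102.8, 149.5]
tcp_rot: [-0.121, 1.534, -0.249]
contact_force: [-0.1, 0.1, -0.1]
grip_width: 91.6
```

```bash
python3 see.py; python3 -c "
from h import *
plan([(463.3,-102.6,60,82.7)])"
```

```text
case@mat 229 c [ 475.6 -243.7] size [43.8 89.1] z 42.0 long yaw -8.9
plate@mat 364 c [ 605.2 -248.2] size [74.1 50.9] z 26.0 long yaw 0.9
plate@mat 65 c [ 539.2 -176.9] size [29.1 50.2] z 29.0 long yaw -86.3
case@drawer 630 c [536.9 149.8] size [99.3 45.1] z 61.0 long yaw 0.4
panel x 451.43413660045456
at [ 462.2 -101.5  149.7] yaw 82.72
[0.0896, -0.0006, -0.0021] 0.02 | -> [ 463.3 -102.6   60. ] 82.7
```

Emit:
{"api": "step_arm", "payload": {
  "targets": [
    [[0.03,-0.001,-0.002,0],[0.06,-0.001,-0.003,0],[0.09,-0.001,-0.004,0],[0.12,-0.001,-0.004,0],[0.13,-0.001,-0.004,0]]
  ]
}}

```text
time: 22.47
tool_pos: [461.6, -99.9, 16.0]
tcp_rot: [-0.067, 1.539, -0.191]
contact_force: [-1.2, -0.9, -0.6]
grip_width: 91.8
```

Emit:
{"api": "step_arm", "payload": {
  "targets": [
    [[0,0,0,0],[0,0,0,0],[0,0,0,0],[0,0,0,0],[0,0,0,0]]
  ],
  "jaw": 1
}}

```text
time: 22.88
tool_pos: [462.4, -99.8, 17.1]
tcp_rot: [-0.077, 1.537, -0.201]
contact_force: [-0.3, 0.2, 0.3]
grip_width: 63.4
```

Emit:
{"api": "step_arm", "payload": {
  "targets": [
    [[0,0,0,0],[0,0,0,0],[0,0,0,0],[0,0,0,0],[0,0,0,0]]
  ]
}}

```text
time: 23.3
tool_pos: [462.9, -100.2, 17.7]
tcp_rot: [-0.087, 1.535, -0.211]
contact_force: [-0.1, -0.5, 6.8]
grip_width: 43.7
```

Emit:
{"api": "step_arm", "payload": {
  "targets": [
    [[-0.03,0,0,0],[-0.06,0,0,0],[-0.09,0,0,0],[-0.12,0,0,0],[-0.13,0,0,0]]
  ]
}}

```text
time: 23.72
tool_pos: [459.6, -99.7, 151.2]
tcp_rot: [-0.105, 1.53, -0.229]
contact_force: [0.8, -0.9, -2.6]
grip_width: 43.7
```

```bash
python3 -c "
from h import *
plan([(535,245,150,91)]);print(tool()[1].round(3))"
```

```text
at [459.6 -99.7 151.2] yaw 82.86
[0.0005, 0.1757, 0.016] -4.07 | [0.001, 0.1741, 0.0284] -4.07 | -> [535. 245. 150.] 91
[[ 0.04   0.124  0.991]
 [-0.009  0.992 -0.124]
 [-0.999 -0.004  0.041]]
```

Emit:
{"api": "step_arm", "payload": {
  "targets": [
    [[0,0.035,0.003,-1],[0,0.075,0.007,-2],[0,0.115,0.011,-3],[0,0.15,0.016,-4],[0,0.176,0.016,-4]]
  ]
}}

```text
time: 24.13
tool_pos: [497.4, 75.5, 150.8]
tcp_rot: [-0.163, 1.531, -0.216]
contact_force: [-0.2, -0.2, -3.0]
grip_width: 43.6
```

Emit:
{"api": "step_arm", "payload": {
  "targets": [
    [[0,0.035,0.005,-1],[0,0.075,0.012,-2],[0,0.115,0.018,-3],[0,0.15,0.025,-4],[0,0.174,0.028,-4]]
  ]
}}

```text
time: 24.55
tool_pos: [534.4, 250.9, 149.9]
tcp_rot: [-0.226, 1.532, -0.206]
contact_force: [-0.6, 0.1, -3.3]
grip_width: 43.9
```

```bash
python3 -c "
from h import *
plan([(535,245,55,91)]);print(bot.get_obs()['grip_width'])"; python3 see.py
```

```text
at [534.4 250.9 149.9] yaw 91.09
[0.0949, -0.0051, -0.0031] 0.09 | -> [535. 245.  55.] 91
43.90068911513928
case@mat 594 c [ 470.5 -242.6] size [44.9 99.5] z 42.0 long yaw -10.6
plate@mat 462 c [ 605.2 -248.2] size [74.1 51.1] z 26.0 long yaw 0.4
plate@mat 66 c [ 540.4 -171.5] size [23.7 50.7] z 29.0 long yaw -66.4
case@drawer 632 c [536.7 149.7] size [99.1 45.4] z 61.0 long yaw 0.1
panel x 451.33136185484597
```

Emit:
{"api": "step_arm", "payload": {
  "targets": [
    [[0.02,-0.005,-0.003,0],[0.045,-0.005,-0.003,0],[0.07,-0.005,-0.003,0],[0.093,-0.005,-0.003,0],[0.093,-0.005,-0.003,0]]
  ]
}}

```text
time: 25.02
tool_pos: [531.8, 247.0, 51.6]
tcp_rot: [-0.313, 1.54, -0.294]
contact_force: [-0.7, -1.0, -3.4]
grip_width: 43.4
```

```bash
python3 -c "
from h import *
plan([(535,245,38,91)])"
```

```text
at [531.8 247.   51.6] yaw 91.11
[0.0137, -0.0019, 0.0028] 0.11 | -> [535. 245.  38.] 91
```

Emit:
{"api": "step_arm", "payload": {
  "targets": [
    [[0.006,-0.002,0.003,0],[0.01,-0.002,0.003,0],[0.014,-0.002,0.003,0],[0.014,-0.002,0.003,0],[0.014,-0.002,0.003,0]]
  ]
}}

```text
time: 25.43
tool_pos: [535.7, 245.0, 38.4]
tcp_rot: [-0.292, 1.54, -0.272]
contact_force: [-0.2, 0.6, -3.2]
grip_width: 43.7
```

Emit:
{"api": "step_arm", "payload": {
  "targets": [
    [[0,0,0,0],[0,0,0,0],[0,0,0,0],[0,0,0,0],[0,0,0,0]]
  ],
  "jaw": 0.32
}}

```text
time: 25.85
tool_pos: [535.8, 245.1, 38.8]
tcp_rot: [-0.279, 1.539, -0.26]
contact_force: [0.0, -0.2, 0.1]
grip_width: 62.3
```

Emit:
{"api": "step_arm", "payload": {
  "targets": [
    [[-0.03,0,0,0],[-0.06,0,0,0],[-0.09,0,0,0],[-0.12,0,0,0],[-0.12,0,0,0]]
  ]
}}

```text
time: 26.27
tool_pos: [535.1, 247.2, 165.4]
tcp_rot: [-0.134, 1.529, -0.114]
contact_force: [1.2, -0.3, 0.9]
grip_width: 62.4
```

```bash
python3 see.py; python3 -c "
from h import *
plan([(470.5,-242.6,150,79.7)])"
```

```text
case@mat 593 c [ 470.3 -242.4] size [44.5 99.1] z 42.0 long yaw -10.0
plate@mat 458 c [ 605.2 -248.1] size [73.9 51.4] z 27.0 long yaw 0.5
plate@mat 61 c [ 539.3 -174.6] size [27.6 51.2] z 30.0 long yaw -76.6
case@drawer 632 c [536.8 149.9] size [99.2 45.1] z 61.0 long yaw 0.5
case@drawer 128 c [496.  243.9] size [18.7 43.9] z 61.0 long yaw -89.0
panel x 451.0664809440601
at [534.  246.8 162.5] yaw 91.12
[0.0043, -0.1627, -0.0245] 3.81 | [0.0047, -0.1639, -0.0137] 3.81 | [0.0051, -0.1644, -0.0028] 3.81 | -> [ 470.5 -242.6  150. ] 79.7
```

Emit:
{"api": "step_arm", "payload": {
  "targets": [
    [[0.004,-0.163,-0.025,4],[0.004,-0.163,-0.025,4],[0.004,-0.163,-0.025,4],[0.004,-0.163,-0.025,4],[0.004,-0.163,-0.025,4]]
  ],
  "jaw": 0
}}

```text
time: 26.73
tool_pos: [510.9, 77.6, 157.5]
tcp_rot: [-0.178, 1.535, -0.233]
contact_force: [1.2, -0.0, -0.5]
grip_width: 89.4
```

Emit:
{"api": "step_arm", "payload": {
  "targets": [
    [[0.004,-0.162,-0.014,4],[0.004,-0.162,-0.014,4],[0.004,-0.162,-0.014,4],[0.004,-0.162,-0.014,4],[0.004,-0.162,-0.014,4]]
  ]
}}

```text
time: 27.15
tool_pos: [486.9, -89.1, 152.9]
tcp_rot: [-0.165, 1.536, -0.295]
contact_force: [0.7, 0.1, -0.2]
grip_width: 91.9
```

Emit:
{"api": "step_arm", "payload": {
  "targets": [
    [[0.004,-0.16,-0.003,3.8],[0.004,-0.16,-0.003,3.8],[0.004,-0.16,-0.003,3.8],[0.004,-0.16,-0.003,3.8],[0.004,-0.16,-0.003,3.8]]
  ]
}}

```text
time: 27.57
tool_pos: [462.3, -253.3, 148.7]
tcp_rot: [-0.159, 1.536, -0.361]
contact_force: [0.8, 0.3, -0.6]
grip_width: 91.7
```

```bash
python3 see.py; python3 -c "
from h import *
plan([(470.5,-242.6,60,79.8)]);c=cam('wrist');save(c,'w3.png')"
```

```text
case@mat 126 c [ 472.2 -252.2] size [22.4 42.3] z 42.0 long yaw -12.3
plate@mat 386 c [ 605.4 -248. ] size [74.1 50.6] z 26.0 long yaw 0.5
plate@mat 90 c [ 528.6 -175.4] size [47.6 49.5] z 30.0 long yaw -27.0
case@drawer 651 c [536.  244.8] size [98.8 45.1] z 61.0 long yaw 0.5
case@drawer 633 c [536.8 149.8] size [44.8 99.3] z 61.0 long yaw -0.1
panel x 451.57472212025965
at [ 462.5 -250.   148.5] yaw 78.45
[0.0887, 0.0091, 0.0034] -1.35 | -> [ 470.5 -242.6   60. ] 79.8
```

View pics/w3.png

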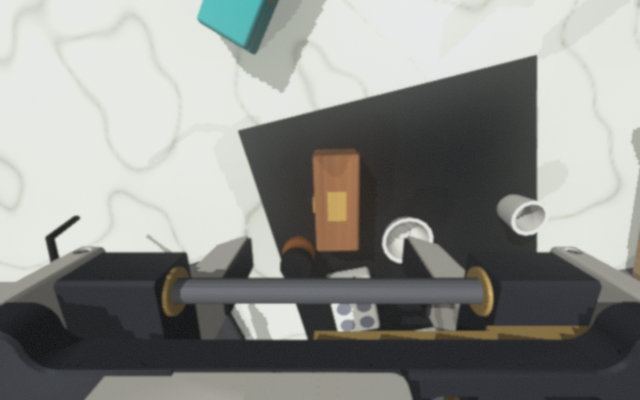

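The last case is at (337,200), aligned between the fingers. The pot (297,260) and bowl (408,240) are clear of them further ahead.

Emit:
{"api": "step_arm", "payload": {
  "targets": [
    [[0.03,0.009,0.002,-1.3],[0.06,0.009,0.002,-1.3],[0.09,0.009,0.002,-1.3],[0.12,0.009,0.002,-1.3],[0.129,0.009,0.002,-1.3]]
  ]
}}

```text
time: 28.08
tool_pos: [468.6, -236.7, 15.7]
tcp_rot: [0.03, 1.545, -0.145]
contact_force: [-1.2, 0.5, 0.1]
grip_width: 92.1
```

Emit:
{"api": "step_arm", "payload": {
  "targets": [
    [[0,0,0,0],[0,0,0,0],[0,0,0,0],[0,0,0,0],[0,0,0,0]]
  ],
  "jaw": 1
}}

```text
time: 28.5
tool_pos: [469.5, -237.2, 17.2]
tcp_rot: [-0.015, 1.542, -0.19]
contact_force: [0.8, -0.1, -0.5]
grip_width: 63.2
```

Emit:
{"api": "step_arm", "payload": {
  "targets": [
    [[0,0,0,0],[0,0,0,0],[0,0,0,0],[0,0,0,0],[0,0,0,0]]
  ]
}}

```text
time: 28.92
tool_pos: [470.0, -237.9, 18.0]
tcp_rot: [-0.051, 1.541, -0.226]
contact_force: [-1.7, -1.8, 6.3]
grip_width: 43.4
```

Emit:
{"api": "step_arm", "payload": {
  "targets": [
    [[-0.03,0,0,0],[-0.06,0,0,0],[-0.09,0,0,0],[-0.12,0,0,0],[-0.13,0,0,0]]
  ]
}}

```text
time: 29.33
tool_pos: [467.4, -237.8, 151.6]
tcp_rot: [-0.105, 1.535, -0.28]
contact_force: [0.4, -0.0, -1.5]
grip_width: 44.0
```

```bash
python3 -c "
from h import *
plan([(535,338,150,91)]);print(tool()[1].round(3))"
```

```text
at [ 467.4 -237.8  151.6] yaw 79.97
[-0.0006, 0.1929, -0.0112] -3.68 | [-0.0001, 0.1932, 0.0012] -3.68 | [0.0003, 0.1928, 0.0135] -3.68 | -> [535. 338. 150.] 91
[[ 0.034  0.174  0.984]
 [-0.01   0.985 -0.174]
 [-0.999 -0.004  0.035]]
```

Emit:
{"api": "step_arm", "payload": {
  "targets": [
    [[0,0.035,-0.003,-1],[0,0.075,-0.006,-2],[0,0.115,-0.009,-3],[0,0.155,-0.011,-3.7],[0,0.19,-0.011,-3.7]]
  ]
}}

```text
time: 29.75
tool_pos: [488.4, -46.3, 149.3]
tcp_rot: [-0.158, 1.538, -0.268]
contact_force: [1.1, -0.4, -1.9]
grip_width: 43.8
```

Emit:
{"api": "step_arm", "payload": {
  "targets": [
    [[0,0.035,0,-1],[0,0.075,0,-2],[0,0.115,0.001,-3],[0,0.155,0.001,-3.7],[0,0.19,0.001,-3.7]]
  ]
}}

```text
time: 30.17
tool_pos: [509.3, 144.9, 147.0]
tcp_rot: [-0.239, 1.541, -0.283]
contact_force: [1.0, -1.3, -1.3]
grip_width: 43.5
```

Emit:
{"api": "step_arm", "payload": {
  "targets": [
    [[0,0.035,0.003,-1],[0,0.075,0.006,-2],[0,0.115,0.009,-3],[0,0.155,0.012,-3.7],[0,0.19,0.013,-3.7]]
  ]
}}

```text
time: 30.58
tool_pos: [530.0, 336.4, 144.2]
tcp_rot: [-0.346, 1.542, -0.324]
contact_force: [0.6, -0.6, -1.5]
grip_width: 44.0
```

```bash
python3 -c "
from h import *
plan([(535,338,55,91)]);print(bot.get_obs()['grip_width'])"; python3 see.py
```

```text
at [530.  336.4 144.2] yaw 91.22
[0.0893, 0.0023, 0.0027] 0.22 | -> [535. 338.  55.] 91
43.97472106626903
plate@mat 429 c [ 605.2 -248. ] size [74.1 51.2] z 26.0 long yaw 0.2
plate@mat 85 c [ 528.8 -174.9] size [45.4 50.6] z 30.0 long yaw -19.9
case@drawer 654 c [536.1 244.8] size [99.7 45.7] z 61.0 long yaw 1.9
case@drawer 637 c [536.8 150. ] size [99.1 45.3] z 61.0 long yaw 0.5
panel x 451.5595005528896
```

Emit:
{"api": "step_arm", "payload": {
  "targets": [
    [[0.02,0.002,0.003,0],[0.045,0.002,0.003,0],[0.07,0.002,0.003,0],[0.087,0.002,0.003,0],[0.087,0.002,0.003,0]]
  ]
}}

```text
time: 31.05
tool_pos: [531.6, 342.4, 51.2]
tcp_rot: [-0.49, 1.55, -0.466]
contact_force: [-0.7, -1.3, -2.8]
grip_width: 43.5
```

```bash
python3 -c "
from h import *
plan([(535,338,38,91)])"
```

```text
at [531.6 342.4  51.2] yaw 91.36
[0.0133, -0.0044, 0.003] 0.36 | -> [535. 338.  38.] 91
```

Emit:
{"api": "step_arm", "payload": {
  "targets": [
    [[0.006,-0.004,0.003,0],[0.01,-0.004,0.003,0.4],[0.014,-0.004,0.003,0.4],[0.014,-0.004,0.003,0.4],[0.014,-0.004,0.003,0.4]]
  ]
}}

```text
time: 31.47
tool_pos: [535.5, 338.5, 38.0]
tcp_rot: [-0.425, 1.549, -0.408]
contact_force: [0.3, -0.3, -1.8]
grip_width: 43.9
```

Emit:
{"api": "step_arm", "payload": {
  "targets": [
    [[0,0,0,0],[0,0,0,0],[0,0,0,0],[0,0,0,0],[0,0,0,0]]
  ],
  "jaw": 0.32
}}

```text
time: 31.88
tool_pos: [535.6, 338.6, 38.3]
tcp_rot: [-0.407, 1.549, -0.391]
contact_force: [-0.4, 0.8, -0.7]
grip_width: 61.9
```

Emit:
{"api": "step_arm", "payload": {
  "targets": [
    [[-0.04,0,0,0],[-0.08,0,0,0],[-0.12,0,0,0],[-0.15,0,0,0],[-0.15,0,0,0]]
  ]
}}

```text
time: 32.3
tool_pos: [535.4, 341.5, 196.3]
tcp_rot: [-0.09, 1.539, -0.073]
contact_force: [0.1, -0.1, 0.4]
grip_width: 62.4
```

Emit:
{"api": "step_arm", "payload": {
  "targets": [
    [[0,-0.03,-0.03,0],[0,-0.06,-0.06,0],[0,-0.09,-0.09,0],[0,-0.1,-0.12,0],[0,-0.1,-0.14,0]]
  ],
  "jaw": 1
}}

```text
time: 32.72
tool_pos: [394.1, 236.6, 191.5]
tcp_rot: [-0.14, 1.541, -0.125]
contact_force: [0.8, -0.5, 0.5]
grip_width: 33.9
```

```bash
python3 see.py; python3 -c "
from h import *
plan([(375,242,180,91),(375,242,55,91)]);print(tool()[1].round(3)); c=cam('top');save(c,'t2.png')"
```

```text
plate@mat 422 c [ 605.2 -248. ] size [74.  51.3] z 26.0 long yaw 0.5
case@drawer 642 c [536.8 337.2] size [96.4 47.4] z 61.0 long yaw 1.0
case@drawer 648 c [536.2 245.1] size [99.  45.6] z 61.0 long yaw 0.8
case@drawer 634 c [536.8 150.1] size [99.2 45.6] z 61.0 long yaw 0.5
panel x 453.46296854515833
at [391.4 237.5 191.5] yaw 90.91
[0.0111, 0.0048, -0.0167] -0.09 | -> [375. 242. 180.] 91
[0.125, 0.0005, -0.0034] -0.0 | -> [375. 242.  55.] 91
[[ 0.028 -0.016  0.999]
 [-0.004  1.     0.016]
 [-1.    -0.004  0.027]]
```

View pics/t2.png

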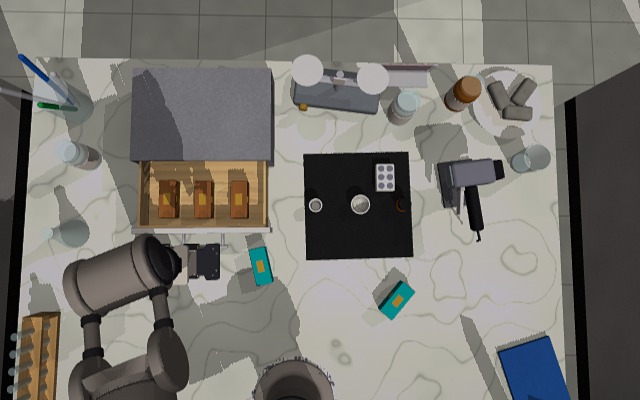

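All three cases lie side by side in the drawer at (169,199), (204,199) and (239,199). The spot plate is on the mat at (386,177), and the bowl, crucible and pot have not moved. I'll go in front of the handle and push.

Emit:
{"api": "step_arm", "payload": {
  "targets": [
    [[0.011,0.005,-0.02,0],[0.011,0.005,-0.02,0],[0.011,0.005,-0.02,0],[0.011,0.005,-0.02,0],[0.011,0.005,-0.02,0]]
  ]
}}

```text
time: 33.23
tool_pos: [375.7, 243.2, 180.7]
tcp_rot: [-0.094, 1.539, -0.077]
contact_force: [0.7, 0.2, -0.1]
grip_width: 0.3
```

Emit:
{"api": "step_arm", "payload": {
  "targets": [
    [[0.03,0,-0.003,0],[0.06,0,-0.003,0],[0.09,0,-0.003,0],[0.12,0,-0.003,0],[0.125,0,-0.003,0]]
  ]
}}

```text
time: 33.65
tool_pos: [375.2, 241.8, 52.0]
tcp_rot: [-0.215, 1.545, -0.199]
contact_force: [-1.1, -0.7, -1.0]
grip_width: 0.2
```

```bash
python3 -c "
from h import *
plan([(465,242,55,91)])"
```

```text
at [375.2 241.8  52. ] yaw 90.94
[-0.0007, -0.0013, 0.0898] -0.06 | -> [465. 242.  55.] 91
```

Emit:
{"api": "step_arm", "payload": {
  "targets": [
    [[0,0,0.01,0],[0,-0.001,0.025,0],[0,-0.001,0.042,0],[0,-0.001,0.06,0],[0,-0.001,0.08,0]]
  ]
}}

```text
time: 34.07
tool_pos: [456.7, 242.2, 55.6]
tcp_rot: [-0.208, 1.545, -0.191]
contact_force: [-1.7, 0.1, -1.2]
grip_width: 0.3
```

Emit:
{"api": "step_arm", "payload": {
  "targets": [
    [[0,0,0.016,0],[0,-0.001,0.032,0],[0,-0.001,0.048,0],[0,-0.001,0.06,0],[0,-0.001,0.07,0]]
  ]
}}

```text
time: 34.48
tool_pos: [529.5, 242.4, 59.5]
tcp_rot: [-0.157, 1.542, -0.141]
contact_force: [-1.6, 0.8, -0.5]
grip_width: 0.6
```

```bash
python3 see.py; python3 -c "
from h import *
plan([(567,242,55,91)])"
```

```text
plate@mat 478 c [ 605.2 -248.2] size [74.  50.7] z 26.0 long yaw 0.4
plate@mat 102 c [ 527.9 -177.3] size [50.1 48.8] z 29.0 long yaw 68.5
at [531.3 242.4  59.7] yaw 90.89
[0.0058, -0.0009, 0.0356] -0.11 | -> [567. 242.  55.] 91
```

Emit:
{"api": "step_arm", "payload": {
  "targets": [
    [[0.008,0,0.005,0],[0.01,-0.001,0.012,0],[0.01,-0.001,0.02,0],[0.01,-0.001,0.025,0],[0.01,-0.001,0.03,0]]
  ]
}}

```text
time: 34.95
tool_pos: [562.0, 241.7, 50.7]
tcp_rot: [-0.139, 1.54, -0.123]
contact_force: [-1.8, -0.8, -0.9]
grip_width: 0.6
```

Emit:
{"api": "step_arm", "payload": {
  "targets": [
    [[0,0,0.005,0],[0,0,0.01,0],[0,0,0.015,0],[0,0,0.018,0],[0,0,0.018,0]]
  ]
}}

```text
time: 35.37
tool_pos: [569.8, 241.8, 50.7]
tcp_rot: [-0.796, 1.56, -0.779]
contact_force: [-36.4, -1.9, 23.8]
grip_width: 0.6
```

```bash
python3 -c "
from h import *
plan([]); c=cam('top'); save(c,'t3.png'); W=pts(c); v,u=np.mgrid[0:400,0:640]; z=W[...,2]
m=(u>125)&(u<160)&(v>150)&(v<225)&(z>83)&(z<93)
print(W[m].mean(0),m.sum())"
```

```text
at [569.8 241.8  50.7] yaw 90.94
[nan nan nan] 0<string>:5: RuntimeWarning: Mean of empty slice.
  ret = um.true_divide(
```

The stop was reached with −36 N at x ≈ 570, about where the shut position was expected. I'll back off and check.

Emit:
{"api": "step_arm", "payload": {
  "targets": [
    [[0,0,-0.015,0],[0,0,-0.03,0],[0,0,-0.05,0],[0,0,-0.06,0],[0,0,-0.06,0]]
  ]
}}

```text
time: 35.83
tool_pos: [508.2, 241.0, 50.4]
tcp_rot: [-0.855, 1.56, -0.837]
contact_force: [-0.4, 0.1, 0.7]
grip_width: 0.1
```

Emit:
{"api": "step_arm", "payload": {
  "targets": [
    [[-0.04,0,0,0],[-0.08,0,0,0],[-0.12,0,0,0],[-0.16,0,0,0],[-0.18,0,0,0]]
  ],
  "jaw": 0
}}

```text
time: 36.25
tool_pos: [509.7, 243.0, 236.5]
tcp_rot: [-0.322, 1.554, -0.304]
contact_force: [1.6, 0.1, 0.4]
grip_width: 28.7
```

Emit:
{"api": "step_arm", "payload": {
  "targets": [
    [[0,-0.19,0,0],[0,-0.19,0,0],[0,-0.19,0,0],[0,-0.19,0,0],[0,-0.19,0,0]]
  ]
}}

```text
time: 36.67
tool_pos: [514.2, 49.0, 238.4]
tcp_rot: [-0.359, 1.551, -0.343]
contact_force: [0.2, -0.5, 0.5]
grip_width: 62.4
```

Emit:
{"api": "step_arm", "payload": {
  "targets": [
    [[0,-0.19,0,-3],[0,-0.19,0,-3],[0,-0.19,0,-3],[0,-0.19,0,-3],[0,-0.19,0,-3]]
  ]
}}

```text
time: 37.08
tool_pos: [517.9, -145.4, 240.5]
tcp_rot: [-0.468, 1.549, -0.402]
contact_force: [1.0, 0.3, 0.1]
grip_width: 91.0
```

```bash
python3 -c "
from h import *
c=cam('top'); save(c,'t3.png'); W=pts(c); v,u=np.mgrid[0:400,0:640]; x,y,z=np.moveaxis(W,-1,0)
m=(abs(y-241)<25)&(z>55)&(z<72)&(x>400)&(x<640); print('bar',W[m].mean(0),W[m].min(0),W[m].max(0),m.sum())
cv2.imwrite('pics/t3c.png',cv2.resize(cv2.imread('pics/t3.png')[60:240,110:420],None,fx=2.5,fy=2.5))
plan([(519,-452,230,97.8)]); print(tool()[1].round(3))"
```

```text
bar [590.70408163 239.7341353   66.03212932] [578.83972253 216.04395867  55.06982791] [619.42464348 265.44582869  71.51231787] 98
at [ 518.1 -149.   240.3] yaw 93.64
[0.0068, -0.1512, -0.0093] -2.08 | [0.0067, -0.1507, -0.0148] -2.08 | -> [ 519. -452.  230.] 97.8
[[ 0.02  -0.063  0.998]
 [-0.011  0.998  0.064]
 [-1.    -0.012  0.019]]
```

View pics/t3c.png

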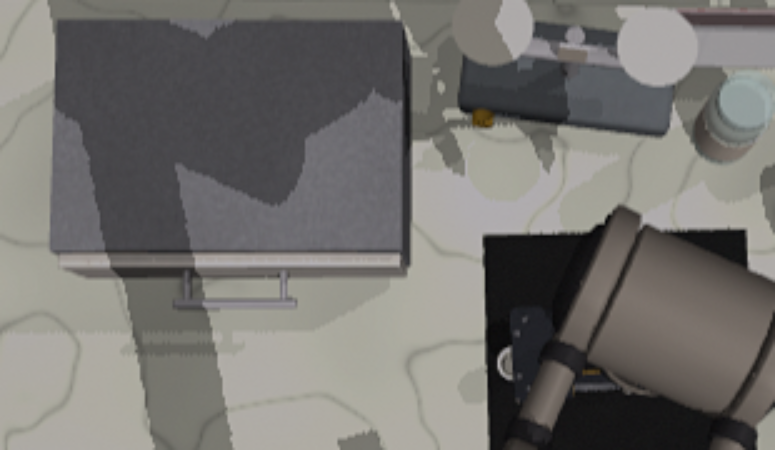

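The drawer front sits against the cabinet at crop row 260, and the bar moved 181 mm between its two stops, so it is shut. Now the trigger.

Emit:
{"api": "step_arm", "payload": {
  "targets": [
    [[0.007,-0.151,-0.009,-2],[0.007,-0.151,-0.009,-2],[0.007,-0.151,-0.009,-2],[0.007,-0.151,-0.009,-2],[0.007,-0.151,-0.009,-2]]
  ]
}}

```text
time: 37.55
tool_pos: [518.6, -307.1, 234.4]
tcp_rot: [-0.695, 1.546, -0.602]
contact_force: [-1.3, 0.5, -0.1]
grip_width: 91.8
```

Emit:
{"api": "step_arm", "payload": {
  "targets": [
    [[0.007,-0.147,-0.015,-2],[0.007,-0.147,-0.015,-2],[0.007,-0.147,-0.015,-2],[0.007,-0.147,-0.015,-2],[0.007,-0.147,-0.015,-2]]
  ]
}}

```text
time: 37.97
tool_pos: [516.3, -460.9, 228.0]
tcp_rot: [-0.805, 1.545, -0.682]
contact_force: [0.1, -0.4, -0.2]
grip_width: 91.7
```

```bash
python3 -c "
from h import *
plan([(518,-452,91,97.8)])"
```

```text
at [ 516.3 -460.9  228. ] yaw 97.05
[0.1369, 0.0112, 0.0003] -0.75 | -> [ 518. -452.   91.] 97.8
```

Emit:
{"api": "step_arm", "payload": {
  "targets": [
    [[0.01,0.011,0,-0.7],[0.02,0.011,0,-0.7],[0.03,0.011,0,-0.7],[0.04,0.011,0,-0.7],[0.04,0.011,0,-0.7]]
  ]
}}

```text
time: 38.38
tool_pos: [515.5, -449.4, 185.1]
tcp_rot: [-0.787, 1.549, -0.651]
contact_force: [0.6, 0.5, -0.2]
grip_width: 91.9
```

```bash
python3 -c "
from h import *
plan([(518,-452,91,97.8)])"
```

```text
at [ 515.5 -449.4  185.1] yaw 97.78
[0.0941, -0.0014, 0.0007] -0.02 | -> [ 518. -452.   91.] 97.8
```

Emit:
{"api": "step_arm", "payload": {
  "targets": [
    [[0.025,-0.003,0.001,0],[0.05,-0.003,0.001,0],[0.07,-0.003,0.001,0],[0.094,-0.003,0.001,0],[0.094,-0.003,0.001,0]]
  ]
}}

```text
time: 38.8
tool_pos: [516.9, -451.3, 86.1]
tcp_rot: [-0.672, 1.557, -0.536]
contact_force: [-1.0, 1.1, -1.4]
grip_width: 91.6
```

Emit:
{"api": "step_arm", "payload": {
  "targets": [
    [[0,0,0,0],[0,0,0,0],[0,0,0,0],[0,0,0,0],[0,0,0,0]]
  ],
  "jaw": 1
}}

```text
time: 39.22
tool_pos: [517.0, -451.0, 87.4]
tcp_rot: [-0.659, 1.557, -0.522]
contact_force: [-1.9, 3.3, 1.5]
grip_width: 63.1
```

Emit:
{"api": "step_arm", "payload": {
  "targets": [
    [[0,0,0,0],[0,0,0,0],[0,0,0,0],[0,0,0,0],[0,0,0,0]]
  ]
}}

```text
time: 39.63
tool_pos: [517.1, -453.6, 87.5]
tcp_rot: [-0.844, 1.553, -0.708]
contact_force: [0.2, -8.2, -2.5]
grip_width: 39.2
```

Emit:
{"api": "step_arm", "payload": {
  "targets": [
    [[0,0,0,0],[0,0,0,0],[0,0,0,0],[0,0,0,0],[0,0,0,0]]
  ]
}}

```text
time: 40.05
tool_pos: [517.1, -453.7, 87.5]
tcp_rot: [-0.856, 1.553, -0.719]
contact_force: [-1.5, 0.2, -1.1]
grip_width: 39.2
```

Emit:
{"api": "step_arm", "payload": {
  "targets": [
    [[0,0,0,0],[0,0,0,0],[0,0,0,0],[0,0,0,0],[0,0,0,0]]
  ]
}}

```text
time: 40.47
tool_pos: [517.1, -453.7, 87.5]
tcp_rot: [-0.855, 1.553, -0.718]
contact_force: [-1.3, -0.2, -1.3]
grip_width: 39.1
```

Squeezed at 39.1 mm. I'll release and rise clear.

Emit:
{"api": "step_arm", "payload": {
  "targets": [
    [[0,0,0,0],[0,0,0,0],[0,0,0,0],[0,0,0,0],[0,0,0,0]]
  ],
  "jaw": 0
}}

```text
time: 40.88
tool_pos: [517.9, -453.6, 87.8]
tcp_rot: [-0.824, 1.551, -0.687]
contact_force: [1.0, 3.1, 0.2]
grip_width: 68.0
```

Emit:
{"api": "step_arm", "payload": {
  "targets": [
    [[0,0,0,0],[0,0,0,0],[0,0,0,0],[0,0,0,0],[0,0,0,0]]
  ]
}}

```text
time: 41.3
tool_pos: [517.7, -454.1, 87.9]
tcp_rot: [-0.849, 1.551, -0.713]
contact_force: [0.1, 0.6, 0.4]
grip_width: 91.8
```

Emit:
{"api": "step_arm", "payload": {
  "targets": [
    [[-0.04,0,0,0],[-0.08,0,0,0],[-0.12,0,0,0],[-0.15,0,0,0],[-0.15,0,0,0]]
  ]
}}

```text
time: 41.72
tool_pos: [517.2, -454.4, 246.8]
tcp_rot: [-0.907, 1.537, -0.771]
contact_force: [0.8, -0.3, 0.5]
grip_width: 91.7
```

Emit:
{"api": "step_arm", "payload": {
  "targets": [
    [[0,0,-0.03,0],[0,0,-0.06,0],[0,0,-0.09,0],[0,0,-0.1,0],[0,0,-0.1,0]]
  ]
}}

```text
time: 42.13
tool_pos: [415.9, -468.8, 245.0]
tcp_rot: [-0.924, 1.537, -0.791]
contact_force: [1.4, -0.5, 0.7]
grip_width: 91.7
```

Emit:
{"api": "step_arm", "payload": {
  "targets": [
    [[0,0,0,0],[0,0,0,0],[0,0,0,0],[0,0,0,0],[0,0,0,0]]
  ]
}}

```text
time: 42.55
tool_pos: [416.8, -468.5, 244.6]
tcp_rot: [-0.919, 1.537, -0.785]
contact_force: [-0.5, 0.5, -0.9]
grip_width: 91.9
```

```bash
python3 see.py; python3 -c "
from h import *
c=cam('top'); save(c,'t4.png'); W=pts(c); im=c['color'].astype(int); v,u=np.mgrid[0:400,0:640]
x,y,z=np.moveaxis(W,-1,0)
m=(abs(y-241)<25)&(z>55)&(z<72)&(x>400)&(x<640); print('bar',np.median(W[m],0))
m=(u>455)&(u<468)&(v>186)&(v<216)&(im.min(-1)>130)&(z>105); print('trigger',W[m].mean(0),m.sum())"
```

```text
plate@mat 395 c [ 605.4 -248.1] size [74.4 51.6] z 26.0 long yaw 1.3
plate@mat 84 c [ 529.5 -176.1] size [47.7 50. ] z 30.0 long yaw -13.6
bar [584.36991569 240.06151125  66.74158324]
trigger [ 533.02174906 -423.90728216  122.58928748] 86
```

View pics/t4.png

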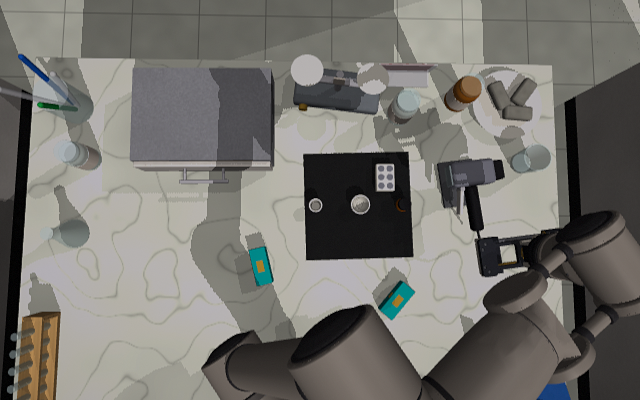

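The drawer is shut, with its bar at (204,181). The plate is flat on the mat at (386,177), the trigger is back in its free position, and the vessels are in place.

```bash
python3 -c "
from plant import bot
print(bot.close_job())"
```

```text
the job is handed in; nothing more can be done
None
```

I did every step of the task in the order asked and handed the job in at about 42.6 s. No check failed. The hand-in gave no verdict, so the results below are my own measurements.

- **Trigger:** I squeezed it fully and let it go at the start and again at the end. The gripper opening read 39.5 mm and 39.1 mm, against about 39 mm for a full squeeze. The last picture shows the lever within about 1 mm of its starting place, so it is free.
- **Spot plate:** it lies flat on the mat's free quarter at (605, −248) mm, top at 26 mm, and had not moved by the last picture.
- **Weight cases:** there were three. They lay side by side on the drawer floor at y ≈ 150, 245 and 337 mm, tops about 61 mm above the table. I last saw them just before shutting the drawer.
- **Drawer:** I pushed it home until it met its stop at −36 N. The handle had travelled about 181 mm between the two stops, and the bar read x ≈ 584 mm at the end.
- **Bowl, crucible and pot:** all three were standing where they started in the last picture.

One small flaw: contact with the scanner and the drawer left the gripper tilted by up to about 3°. It did not affect any grasp or placement.

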